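Fit the oldest filter and restock the lane behind it

ROBOT

A 6-joint arm with a two-finger parallel gripper is mounted at the origin on the work surface. World frame = base frame: x ahead of the robot, y to its left, z up, the work surface at z = 0. Lengths are in mm, angles in degrees, forces in N, time in s.
With the tool pointing down it reaches from about 325 to 850 mm from the base axis. Payload 4.4 kg.
Tool frame: the origin (TCP) lies at the very end of the fingers, on their centre line; the grasp point (between the pads) lies 19 mm behind it; z points along the fingers, y is the line along which they close (so a half turn about z gives the same grasp; the last joint's range is limited). The gripper opens to 94 mm and grips with 3 to 60 N. Pads are 16 mm wide; open, the fingers measure 119 mm over their backs; the gripper's body (75 mm by 177 mm) begins 78 mm behind the grasp point.
Start: joints at [68.612, 11.837, 88.321, -0, 79.842, -8.623], TCP at [127.062, 560.787, 205.447] pointing down, gripper open.
Joint ranges: [-156.59, 156.59], [-49.26, 127.26], [12.9, 141.05], [-63.56, 243.56], [4.71, 150.69], [-161.64, 161.64]. Speed limits (degrees/s): [159.86, 159.86, 180, 180, 180, 180].

INTERFACE

Orientations are given as a 3x3 rotation matrix whose columns are the frame's x, y, z axes.
In Python, from plant import robot gives the robot as it stands.
- The arm moves only by the tool move_arm, never from a script. Its argument "rows" is a list that holds one entry, the list of rows, each a list of 5 numbers: the shift along the tool's x, y, z scaled (see below), then the turn about the tool's z scaled (see below), then the gripper's target within -1 to 1 (fully open at 1, half-way at 0, shut at -1). In form: [[[dx, dy, dz, roll, grip], ...]]. A call has 1 to 5 rows; each row is the pose to reach, as a shift and turn from the pose commanded when the call began, along the tool's axes at that moment; what a row does not reach only later rows make up. The controller multiplies each number of a shift by 0.4 m and each number of a turn by 90 degrees. A row lasts 1/10 s, in which the tool goes at most 50 mm and 8.59 degrees, less where a joint would pass 70% of its speed; a pose out of reach is approached as far as the arm can. A call with a number of a shift or a turn outside -1 to 1 is refused whole. A call with a gripper value outside its range is refused whole. The fingers move at their own pace and stop on an object; "squeeze" is the grip in N (left out, the last holds). Time passes only in rows, so rows that repeat a pose let the fingers close. It gives the time, the measured TCP pose, the force, the opening and the grip force at its end, in the units of the state.
- robot.get_state(): the state, without advancing time (a new reading comes with each control period).
- robot.camera(name): name is "side" or "top"; returns the picture (420x560x3 uint8, red, green, blue); there is no depth.
- robot.calibration(name): a dict with "fov_y" (degrees; the focal length in pixels is half the picture's height over the tangent of half this angle, whatever the lens; pixels are square), "cx", "cy" (the principal point, pixels), "distortion" ([k1, k2, p1, p2, k3] as OpenCV has them; the pictures are not rectified), "origin" and "orientation" of the camera in the world. Camera axes: x right, y down, z forward; pixel columns grow to the right and rows downward; lengths in mm; the calibration is good to about 2 mm. A picture is of the moment at which its call begins. calibration takes no time and is no camera call.
- robot.job_done(): hands the job in; it is judged then, once.
The state is a dict: "time": time; "joint_pos": joint angles; "joint_vel": joint speeds; "joint_torque": joint torques, N m; "tcp_pos": TCP position; "ee_rot": TCP orientation; "contact_force": force on the tool from outside, world axes, zero at the start; "ft_torque": the same for the moment, N m; "grip_width": finger opening in mm; "grasp_force": force on a finger pad.
Only numpy, scipy, OpenCV 4.12 (cv2) and the standard library are available. Lean on these libraries where they do the work, as an engineer would, in place of code of your own. Each camera call takes 0.05 s, during which the arm holds its last target. There are 200 camera calls.

TASK

The fume extractor has no filter. Take the oldest cartridge, the one at the front stop of the sloping lane, and fit it in the extractor's port: lugs into the slots, down onto the rim, then clockwise (seen from above) to the stop. Then take the new cartridge out of its packing and load it into the lane behind the others, so that the three stand closed up on the tracks with the new one last; do not take the other stock out, and leave everything else on the bench where it is.

Things in the scene. Friction and masses are not known exactly. Their poses are not given: they have to be found in the camera images.
- cart_front: The oldest of four identical bayonet filter cartridges, standing lowest in the lane against the front stop, leaning 10 deg with it. Grey oblong body 48 mm along its x, 66 mm along its y, from 18 to 90 mm above the origin, which is the centre of the underside of the black spigot below; z up. 0.24 kg. Here grip it by its two end faces (66 mm apart), through the lane's cut-down sides.
- cart_second: Same kind of cartridge, second in the lane, touching cart_front; slides down by itself when that is gone. Not to be taken out. A cartridge's round spigot is 18 mm long, 34 mm across (tapering to 28 mm in the lowest 5.5 mm), with two opposite lugs along +x and -x, 12 mm wide, reaching 23.5 mm from the axis, 5.5 to 11.5 mm above the origin.
- cart_third: Same kind of cartridge, third in the lane. Not to be taken out. A half turn about z makes no difference to a cartridge; upright, it can stand on the bench on its spigot.
- cart_new: Same kind of cartridge, the new one, upright in the delivery tray. Pulp cheeks cover its broad faces (48 mm apart) up to its top, so there only its end faces (66 mm apart along its y) can be gripped, while the lane wants it held by the broad faces: put it down on the bench between and take it again the other way.
- rack: Fixed two-lane gravity rack, 245 mm long (x), 180 wide (y), 180 high. Origin on the bench under the middle of the cartridge lane; x points uphill, away from the front stop (low end, robot's side), the lane rising at 10 deg. A cartridge stands square to the slope, its x uphill, body on two skate-wheel tracks 42 mm apart, spigot hanging between; it slides down by itself.
- lane_load (a point): Point amid the lane's width, level with the tracks, 165 mm up the slope from the front stop: a good place for the underside of a new cartridge's body (its origin 18 mm below, square to the slope). Here the sides, 73 mm apart, stand 82 mm above the tracks plus a flared lip to 92 mm, higher than a cartridge, so it must be held by its broad faces, one finger uphill, one downhill.
- place1 (a point): Where a cartridge's origin lies when it rests against the front stop (32 mm high above the tracks). The lane measures 250 mm along the slope from front stop to back plate (30 mm high). In its first 78 mm the sides are cut down to 12 mm above the tracks. Beside it at +y runs the tins' lane, tin tops 22 mm above it.
- place2 (a point): The same for the second in a closed-up row, 48 mm up the slope from place1.
- place3 (a point): The same for the third in a closed-up row, 96 mm up the slope from place1.
- extractor: Fixed bench fume extractor: white housing 220 mm (x) by 180 mm (y) by 86 mm high, with a duct elbow 76 mm or more behind the port's axis (68 mm wide, top 154 mm above the bench). Origin on the bench under the housing's centre; x points from its front, with the switch, to its back, z up.
- port (a point): Centre of the bayonet port on the extractor, level with the top of its grey rim (91 mm above the bench, 30 mm from the housing's centre towards -x). Hole 40 mm across; the rim is 5 mm thick and 90 mm across. Fitted, the underside of a cartridge's body lies on the rim, its origin 18 mm below this point; locked, its x lies along the extractor's x, against a stop. It turns easily.
- port_slot (a point): Middle of one of the rim's two opposite slots for the lugs, 23 mm from the port's axis at 60 deg counter-clockwise (seen from above) from the extractor's x; slots 19 mm wide, reaching 26 mm from the axis. The lugs go in with the cartridge's x along this line; then 60 deg clockwise to the stop.
- parcel: Fixed open cardboard delivery tray, 124 mm (x) by 190 mm (y), walls 34 mm high, floor 5 mm thick. In its middle two grey pulp cheeks, 53 mm apart, 52 mm long in y, top 94 mm above the bench, with the new cartridge between, its axes along the tray's. Origin on the bench under the tray's centre. The bench in front of it (towards its -x) is clear.
- parcel_floor (a point): Centre of the tray's floor, where cart_new's origin stands at first (within 3 mm).
- tin1: flat metal tin, 61 mm across, 22 mm high, lying at the front of the rack's other lane; origin under its centre. Bystander.
- tin2: the same, the second in that lane. Bystander.
- dropper: amber bottle, 44 mm across, 95 mm high, standing behind the extractor; origin under its centre. Bystander.
- beaker: glass beaker, 68 mm across, 85 mm high, behind the delivery tray; origin under its centre. Bystander.
- jar: glass jar with white lid, 52 mm across, 60 mm high, in front of the extractor; origin under its centre. Bystander.
- cork_ring: cork ring, 80 mm across, 24 mm high, lying in front of the extractor beside the jar; origin under its centre. Bystander.
There are look-alikes about, which are no part of the job. What is shaped like the cart_front but blue is not meant.

How it is judged (in metres and radians):
On the way, in this order (a step that is already met when the one before it is completed fails the run):
1. the oldest cartridge has been taken from the front of the lane (distance between cart_front and place1 above 0.07 m), for 0.1 s.
2. it sits in the extractor's port, down on the rim and turned clockwise to the stop (horizontal distance between cart_front and port below 0.005 m and z of cart_front in the frame of port below -0.015 m and angle between the x axis of cart_front and the x axis of extractor, either way round below 0.14 rad and angle between cart_front's own z axis and vertical below 0.06 rad), for 0.2 s.
3. the new cartridge has been taken out of its packing (distance between cart_new and parcel_floor above 0.1 m), for 0.1 s.
4. the new cartridge stands in the lane, last in the closed-up row (distance between cart_new and place3 below 0.016 m and angle between cart_new's own z axis and vertical between 0.1 and 0.25 rad), for 0.2 s.
At the end, for the whole second after the job is handed in: The oldest cartridge is locked in the port: on its axis within 5 mm, down within 3 mm, upright within 3 degrees, within 8 degrees of the stop. The other two and the new one stand closed up on the tracks in that order: 14, 14 and 16 mm from places 1, 2, 3, leaning 6 to 14 degrees. All at rest (all of step 2 and all of step 4 and distance between cart_second and place1 below 0.014 m and angle between cart_second's own z axis and vertical between 0.1 and 0.25 rad and distance between cart_third and place2 below 0.014 m and angle between cart_third's own z axis and vertical between 0.1 and 0.25 rad and linear speed of each of cart_front, cart_second, cart_third, cart_new below 0.02 m/s); the robot touches nothing.
It fails at once if one of the other two cartridges is taken out of the lane or the row is pushed well back (distance between cart_second and place1 above 0.1 m or distance between cart_third and place2 above 0.1 m).
It fails at once if a bystander is shifted more than 40 mm (distance of any of tin1, tin2, dropper, beaker, jar, cork_ring from where it was at the start of the episode above 0.04 m).
It fails at once if a standing bystander is knocked over (angle between any of dropper, beaker, jar's own z axis and vertical above 0.6 rad).
It also fails if it takes over 72 s, if anything falls off the work surface, if the arm or the gripper's body presses on something with over 40 N, if the wrist force passes 120 N, or if a joint passes its speed limit or range.

## Working session

There is one attempt and no reset: what is moved stays moved. The work goes in short steps, Python scripts to look and compute and a tool call to move; the robot and the scene stay as the last step left them, time stands still between calls to the robot, and variables do not carry over. Pictures are saved under pics/ and viewed, at most 10 in all, crops included, and the job is handed in when it is done.

Besides the shell and the picture viewer there is one more tool, called as name(argument=value, ...), one argument or row to a line, values as JSON. move_arm: Moves the arm, as the interface text tells. Shifts and turns lie within -1 to 1; 1 stands for 0.4 m of shift or 90 degrees of turn. Its arguments: {"type":"object","properties":{"rows":{"type":"array","items":{"type":"array","items":{"type":"array","items":{"type":"number"}}}},"squeeze":{"type":"number"}},"required":["rows"]}

```bash
mkdir -p pics; cat > h.py <<'E'
import numpy as np, cv2
from plant import robot
def cal(n):
    c=robot.calibration(n); f=210/np.tan(np.radians(c["fov_y"])/2)
    return np.array([[f,0,c["cx"]],[0,f,c["cy"]],[0,0,1]]),np.array(c["distortion"],float),np.array(c["origin"],float),np.array(c["orientation"],float)
def ray(n,px):
    K,d,o,R=cal(n); u=cv2.undistortPoints(np.array(px,float).reshape(-1,1,2),K,d).reshape(-1,2)
    return o,np.c_[u,np.ones(len(u))]@R.T
def onz(n,px,z):
    o,v=ray(n,px); return o+v*((z-o[2])/v[:,2])[:,None]
def proj(n,P):
    K,d,o,R=cal(n); return cv2.projectPoints(np.array(P,float).reshape(-1,3),cv2.Rodrigues(R.T)[0],-R.T@o,K,d)[0].reshape(-1,2)
def snap(n,f):
    im=robot.camera(n); cv2.imwrite(f"pics/{f}.png",im[:,:,::-1]); return im
E
python3 - <<'E'
from h import *
for n in("top","side"):
    im=snap(n,n+"0"); print(n,cal(n)[2:],robot.calibration(n)["fov_y"])
s=robot.get_state(); print(s["time"],s["tcp_pos"],s["ee_rot"])
E
```

```text
top (array([ 264.80072422,   21.4905475 , 1364.60725118]), array([[-0.13117652, -0.96930177,  0.20795867],
       [-0.99134735,  0.12927472, -0.02277031],
       [-0.00481249, -0.2091462 , -0.97787254]])) 43.9301470877857
side (array([439.04342936, 865.64768156, 820.79714845]), array([[-0.99607713, -0.04755141,  0.07462721],
       [-0.08760157,  0.64904963, -0.75568548],
       [-0.01250285, -0.75925848, -0.65066907]])) 49.77555221308108
0.1 [126.79575287 560.09250761 204.38879749] [[-9.75290503e-01  2.20925195e-01 -7.01733841e-04]
 [ 2.20926165e-01  9.75288581e-01 -1.95304116e-03]
 [ 2.52917003e-04 -2.05981386e-03 -9.99997847e-01]]
```

View pics/top0.png

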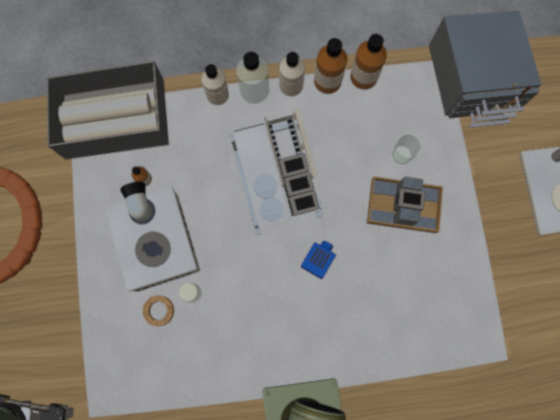

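View pics/side0.png

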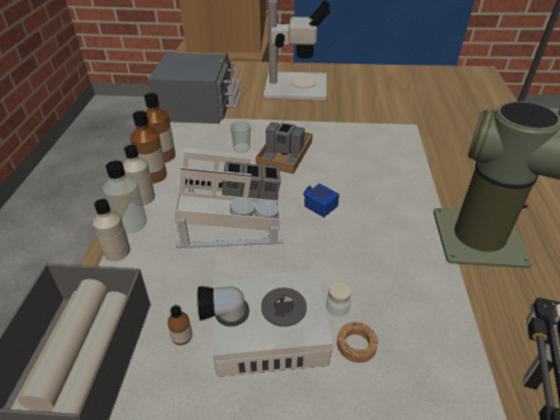

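The pictures show:
- **Rack:** top picture around (280,170), with three grey cartridges at (294,163), (299,183) and (304,203). The front one is (304,203), at the low end on the robot's side.
- **Extractor:** port at (152,249).
- **Tray:** the new cartridge is at (411,198).
- **Look-alike:** the blue one at (319,259) lies loose on the bench and is not meant.

Next I'll make an enlarged crop to confirm these.

```bash
python3 - <<'E'
from h import *
im=cv2.imread("pics/top0.png")
def crop(x,y,w,h,s):
    c=cv2.resize(im[y:y+h,x:x+w],None,fx=s,fy=s,interpolation=cv2.INTER_CUBIC)
    for i in range(0,w,10): 
        cv2.line(c,(i*s,0),(i*s,6 if i%50 else 14),(0,0,255),1); cv2.putText(c,str(x+i),(i*s+1,14),0,.32,(0,0,255),1)
    for j in range(10,h,10): cv2.line(c,(0,j*s),(6,j*s),(0,0,255),1); cv2.putText(c,str(y+j),(6,j*s+4),0,.32,(0,0,255),1)
    return c
o=np.zeros((600,800,3),np.uint8)
a=crop(225,100,100,120,5);o[:600,:500]=a
b=crop(105,190,100,100,3);o[:300,500:800]=b
c=crop(362,150,85,95,3);o[305:590,505:760]=c
cv2.imwrite("pics/c1.png",o)
im=cv2.imread("pics/side0.png")
o=np.zeros((600,800,3),np.uint8)
a=crop(170,140,120,110,4);o[:440,:480]=a
b=crop(190,270,150,110,2);o[:220,490:790]=b
c=crop(250,110,75,65,4);o[230:490,490:790]=c
cv2.imwrite("pics/c2.png",o)
E
```

```text
(no output)
```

View pics/c1.png

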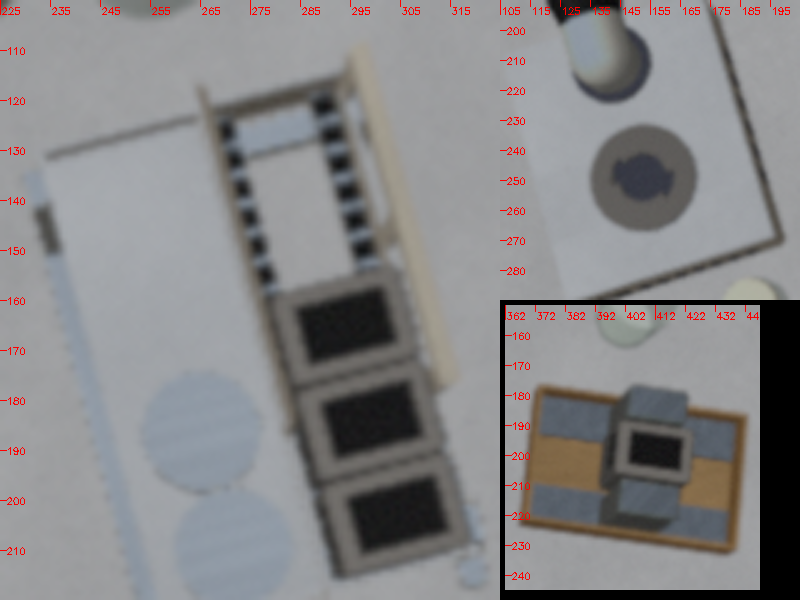

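View pics/c2.png

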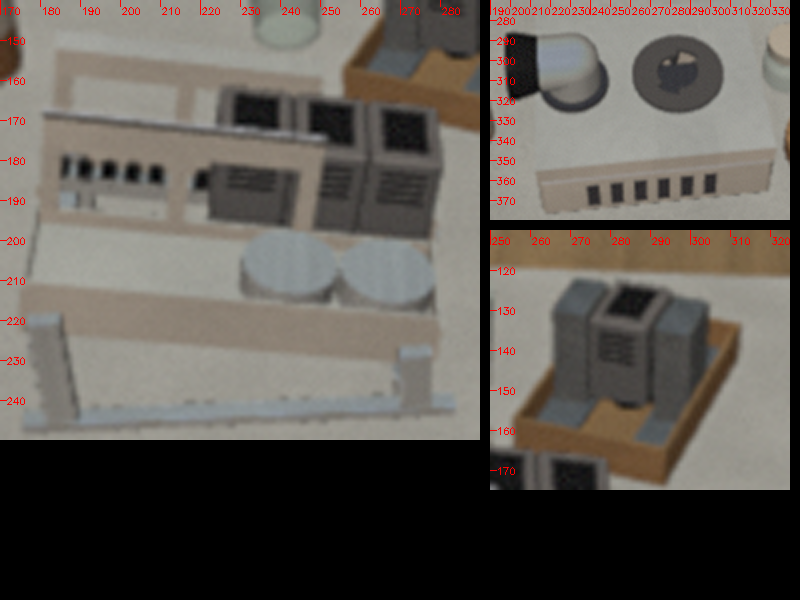

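The crops confirm the front cartridge: its top corners in the top view are (289,199), (316,190), (321,208) and (292,216). It is grey, lowest in the lane and against the stop. The port rim centre is near (153,249). The new cartridge's top spans (398,188) to (423,210).

```bash
python3 - <<'E'
from h import *
def tri(a,b):
    o1,v1=ray("top",[a]);o2,v2=ray("side",[b]);A=np.c_[v1[0],-v2[0]]
    t=np.linalg.lstsq(A,o2-o1,rcond=None)[0];p=o1+v1[0]*t[0];q=o2+v2[0]*t[1];return (p+q)/2,np.linalg.norm(p-q)
np.set_printoptions(precision=1,suppress=True)
T=[(288.6,198.8),(316,190.4),(320.6,208),(292,215.6)];S=[(263,178),(263,165.8),(279.5,167),(280,180)]
P=np.array([tri(a,b)[0] for a,b in zip(T,S)]);print("front",P,[tri(a,b)[1] for a,b in zip(T,S)],P.mean(0))
z=P[:,2].mean()
Q=onz("top",T,z);print(Q,Q.mean(0),z)
T3=[(280.6,159.4),(304.4,153.2),(309,171),(284.5,177)]
Q3=onz("top",T3,z+16.7);print("third",Q3.mean(0));d=Q3.mean(0)-Q.mean(0);print(np.hypot(*d[:2]),np.degrees(np.arctan2(d[1],d[0])), "lane deg by length 94.5")
N=[(398.3,188.3),(423.7,190),(422.7,210),(398.3,207.7)];SN=[(275.5,133.25),(281.25,123.75),(295.5,125.5),(291.25,135.75)]
PN=np.array([tri(a,b)[0] for a,b in zip(N,SN)]);print("new",PN,PN.mean(0));QN=onz("top",N,95);print(QN,QN.mean(0))
SN2=onz("side",SN,95);print("side new",SN2.mean(0),"side front",onz("side",S,z).mean(0))
# parcel wall corners top z34
tc=[((536-505)/3+362,(386-305)/3+150),((746-505)/3+362,(416-305)/3+150),((733-505)/3+362,(551-305)/3+150),((521-505)/3+362,(522-305)/3+150)]
PP=onz("top",tc,34);print("parcel",PP,PP.mean(0))
h=onz("top",[(175,190),(199.3,270),(131.7,290)],86);print("housing",h)
e=h[0]-h[1];print("ang x",np.degrees(np.arctan2(e[1],e[0])));e=h[2]-h[1];print("ang y",np.degrees(np.arctan2(e[1],e[0]))-90)
print("port top",onz("top",[(153,249.3)],91),"side",onz("side",[(190+(678-490)/2,270+74/2)],91))
E
```

```text
front [[ 545.6  -34.7  131.3]
 [ 556.7 -104.8  119.2]
 [ 512.9 -110.1  113.6]
 [ 503.7  -37.4  125.4]] [np.float64(5.659924144777373), np.float64(1.7233657970858742), np.float64(0.9049636432803744), np.float64(4.240921744934517)] [529.7 -71.7 122.4]
[[ 544.7  -34.9  122.4]
 [ 556.8 -104.5  122.4]
 [ 511.6 -109.2  122.4]
 [ 502.1  -37.4  122.4]] [528.8 -71.5 122.4] 122.39829823941332
third [623.  -60.3 139.1]
94.80821819585461 6.79363726407228 lane deg by length 94.5
new [[ 541.3 -316.4   89.6]
 [ 528.9 -382.4   84.3]
 [ 480.6 -369.5   86.6]
 [ 492.4 -307.7   88. ]] [ 510.8 -344.    87.1]
[[ 541.3 -315.1   95. ]
 [ 528.5 -379.2   95. ]
 [ 477.9 -366.8   95. ]
 [ 491.9 -306.    95. ]] [ 509.9 -341.8   95. ]
side new [ 509.4 -330.7   95. ] side front [530.7 -71.8 122.4]
parcel [[ 594.2 -267.6   34. ]
 [ 542.6 -450.6   34. ]
 [ 424.8 -415.1   34. ]
 [ 475.3 -233.8   34. ]] [ 509.2 -341.8   34. ]
housing [[614.1 246.8  86. ]
 [403.9 205.6  86. ]
 [375.6 378.1  86. ]]
ang x 11.106473635492955
ang y 9.318930978594665
port top [[469.  314.7  91. ]] side [[471.4 323.   91. ]]
```

move_arm(
  rows=[
    [[-0.42,-0.42,-0.08,0,1],[-0.42,-0.42,-0.08,0,1],[-0.42,-0.42,-0.08,0,1],[-0.42,-0.42,-0.08,0,1],[-0.42,-0.42,-0.08,0,1]],
  ],
)

```text
time: 0.6
tcp_pos: [254.4, 357.6, 237.4]
ee_rot: [[-0.975, 0.221, 0.0], [0.221, 0.975, -0.001], [-0.0, -0.001, -1.0]]
contact_force: [0.4, 0.4, 0.8]
grip_width: 94.1
grasp_force: 0.0
```

move_arm(
  rows=[
    [[-0.42,-0.42,0,0,1],[-0.42,-0.42,0,0,1],[-0.42,-0.42,0,0,1],[-0.42,-0.42,0,0,1],[-0.42,-0.42,0,0,1]],
  ],
)

```text
time: 1.1
tcp_pos: [381.2, 156.4, 237.3]
ee_rot: [[-0.975, 0.223, 0.0], [0.223, 0.975, -0.0], [-0.0, -0.0, -1.0]]
contact_force: [-0.5, 0.2, 0.1]
grip_width: 93.9
grasp_force: 0.0
```

move_arm(
  rows=[
    [[-0.42,-0.42,0,0,1],[-0.42,-0.42,0,0,1],[-0.42,-0.42,0,0,1],[-0.42,-0.42,0,0,1],[-0.42,-0.42,0,0,1]],
  ],
)

```text
time: 1.6
tcp_pos: [508.0, -44.8, 236.9]
ee_rot: [[-0.975, 0.223, -0.0], [0.223, 0.975, -0.0], [0.0, -0.0, -1.0]]
contact_force: [0.7, 1.2, 0.1]
grip_width: 94.0
grasp_force: 0.0
```

move_arm(
  rows=[
    [[0,0,0,-0.22,1],[0,0,0,-0.22,1],[0,0,0,-0.22,1],[0,0,0,-0.22,1]],
  ],
)

```text
time: 2.0
tcp_pos: [506.9, -42.2, 236.8]
ee_rot: [[-0.993, -0.122, -0.001], [-0.122, 0.993, 0.0], [0.001, 0.0, -1.0]]
contact_force: [-0.6, 0.5, -0.2]
grip_width: 93.8
grasp_force: 0.0
```

```bash
python3 - <<'E'
from h import *
np.set_printoptions(precision=3,suppress=True)
a=snap("side","s1");b=snap("top","t1")
s=robot.get_state(); print(s["time"],s["tcp_pos"],s["ee_rot"],s["joint_pos"])
p=proj("side",s["tcp_pos"])[0];q=proj("top",s["tcp_pos"])[0];print(p,q)
def c(f,p,s=4):
    im=cv2.imread(f);x,y=int(p[0]-50),int(max(0,p[1]-75));print(x,y);k=cv2.resize(im[y:y+150,x:x+100],None,fx=4,fy=4,interpolation=2);cv2.circle(k,(int((p[0]-x)*4),int((p[1]-y)*4)),3,(0,0,255),-1);return k
cv2.imwrite("pics/c3.png",np.hstack([c("pics/s1.png",p),c("pics/t1.png",q)]))
print(onz("side",[(293.75,173.5)],34))
E
```

```text
2.1 [506.955 -42.032 237.062] [[-0.993 -0.121 -0.001]
 [-0.121  0.993  0.   ]
 [ 0.001  0.    -1.   ]] [ -14.496    2.335   95.155    0.      82.555 -111.469]
[279.636 141.432] [294.845 203.287]
229 66
244 128
[[ 477.119 -190.627   34.   ]]
```

View pics/c3.png

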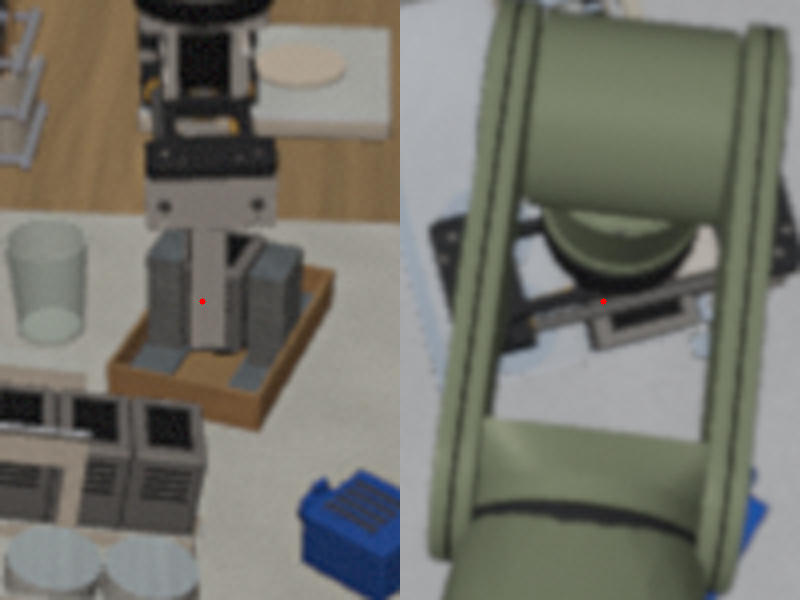

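Side crop: the near finger's lower edge is at about (281,153) in the full picture, roughly 2 px above where I'd expect it. The front cartridge's top is at (263–280,166–180). I'll check the camera bias against the finger.

```bash
python3 - <<'E'
from h import *
np.set_printoptions(precision=1,suppress=True)
s=robot.get_state();t=np.array(s["tcp_pos"]);R=np.array(s["ee_rot"])
for y in(47,59.5):
  for x in(-8,8):
    w=t+R@[x,y,0]; p=proj("side",w)[0]; print(y,x,p,(p-[229,66])*4)
w=[t+R@[0,y,-z] for y in(-59.5,59.5) for z in (0,)]
print((proj("top",w)-[244,128])*4)
# side-view tin/rack heights: predicted front-cart corners for z offset
T=[(288.6,198.8),(316,190.4),(320.6,208),(292,215.6)]
for z in(118,122,126,130,134):
    Q=onz("top",T,z);Q[:2,2]+=4.2;Q[2:,2]-=4.2
    print(z,Q.mean(0),(proj("side",Q)-[229,66]).reshape(-1)*4)
E
python3 - <<'E'
import cv2
a=cv2.imread('pics/s1.png')[120:210,220:320]
cv2.imwrite('pics/c4.png',cv2.resize(a,None,fx=6,fy=6,interpolation=2))
E
```

```text
47 -8 [277.1 152.7] [192.5 347. ]
47 8 [284.1 152.5] [220.4 346.1]
59.5 -8 [277.4 155.9] [193.4 359.4]
59.5 8 [284.4 155.6] [221.6 358.6]
[[306.7 274.9]
 [ 99.4 327.6]]
118 [529.8 -71.8 118. ] [140.6 460.3 132.9 394.9 201.9 404.  208.4 471.3]
122 [528.9 -71.5 122. ] [141.8 455.5 134.1 390.4 203.1 399.5 209.6 466.5]
126 [528.1 -71.2 126. ] [143.1 450.6 135.3 385.8 204.2 395.  210.8 461.7]
130 [527.2 -70.9 130. ] [144.4 445.8 136.5 381.3 205.4 390.4 212.  456.9]
134 [526.4 -70.6 134. ] [145.6 440.9 137.7 376.6 206.5 385.9 213.2 452.1]
```

View pics/c4.png

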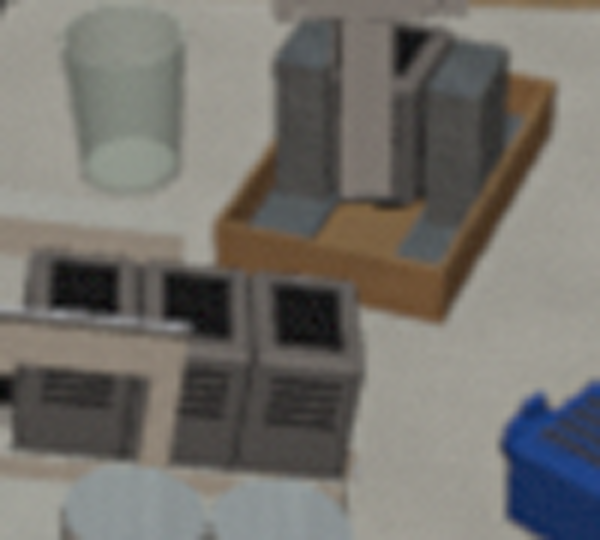

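```bash
python3 - <<'E'
from h import *
np.set_printoptions(precision=1,suppress=True)
def blobs(f,x0,y0,x1,y1,th,name):
    im=cv2.imread(f);g=im.max(2)[y0:y1,x0:x1]
    n,l,st,c=cv2.connectedComponentsWithStats((g<th).astype(np.uint8))
    r=[(c[i]+[x0,y0],st[i,4]) for i in range(1,n) if 60<st[i,4]<900]
    print(name,[(x.round(1),a) for x,a in r]);return r
blobs("pics/top0.png",280,150,330,220,55,"row top")
blobs("pics/top0.png",395,180,430,215,55,"new top")
blobs("pics/side0.png",220,160,283,183,55,"row side")
blobs("pics/side0.png",270,120,300,140,55,"new side")
blobs("pics/top0.png",115,220,185,280,75,"port top")
E
```

```text
row top [(array([293.8, 164.6]), np.int32(189)), (array([299. , 183.4]), np.int32(190)), (array([304.1, 202.4]), np.int32(189))]
new top [(array([411.8, 198.1]), np.int32(171))]
row side [(array([234. , 167.3]), np.int32(82)), (array([252.4, 170. ]), np.int32(95)), (array([270.9, 172.5]), np.int32(104))]
new side []
port top [(array([151.9, 248.4]), np.int32(224))]
```

```bash
python3 - <<'E'
from h import *
np.set_printoptions(precision=1,suppress=True)
def tri(a,b):
    o1,v1=ray("top",[a]);o2,v2=ray("side",[b]);A=np.c_[v1[0],-v2[0]]
    t=np.linalg.lstsq(A,o2-o1,rcond=None)[0];p=o1+v1[0]*t[0];q=o2+v2[0]*t[1];return (p+q)/2,np.linalg.norm(p-q)
R=[tri(a,b) for a,b in [((293.8,164.6),(234,167.3)),((299,183.4),(252.4,170)),((304.1,202.4),(270.9,172.5)),((411.8,198.1),(285.75,127.75))]]
print(R)
Q=[onz("top",[p],z)[0] for p,z in [((304.1,202.4),125),((299,183.4),133.3),((293.8,164.6),141.7)]];print(Q,np.degrees(np.arctan2(Q[2][1]-Q[0][1],Q[2][0]-Q[0][0])),np.hypot(*(Q[2]-Q[0])[:2]))
print("new",onz("top",[(411.8,198.1)],95))
im=cv2.imread("pics/top0.png")
def fit(im,x0,y0,x1,y1,th,a0):
    g=im.max(2)[y0:y1,x0:x1];m=(g<th).astype(np.uint8);cs=cv2.findContours(m,0,2)[0];c=max(cs,key=cv2.contourArea)
    e=cv2.fitEllipse(cv2.convexHull(c));return np.array(e[0])+[x0,y0],e,cv2.contourArea(c)
for th in(110,125,140):
    e=fit(im,128,225,178,275,th,0);print(th,e,onz("top",[e[0]],91))
s=cv2.imread("pics/side0.png")
for th in(110,125,140):
    e=fit(s,255,280,315,335,th,0);print(th,e,onz("side",[e[0]],91))
e=fit(im,128,225,178,275,125,0);es=fit(s,255,280,315,335,125,0);print(tri(e[0],es[0]))
# housing front edge / angle via slots: dark hole contour extremes
g=im.max(2)[225:275,128:178];m=(g<75).astype(np.uint8);c=max(cv2.findContours(m,0,2)[0],key=cv2.contourArea).reshape(-1,2)+[128,225]
P=onz("top",c,91)[:,:2]; mu=onz("top",[e[0]],91)[0,:2]
d=P-mu;r=np.hypot(*d.T);k=r>r.max()-3;print(np.c_[r,np.degrees(np.arctan2(d[:,1],d[:,0]))][np.argsort(-r)][:12])
E
```

```text
[(array([623.9, -58.1, 144. ]), np.float64(1.5398081148958653)), (array([578. , -64.9, 133. ]), np.float64(1.5190643177588607)), (array([531.3, -71.2, 122.9]), np.float64(1.1441100557615673)), (array([ 511.5, -345.4,   92.4]), np.float64(1.5006168457762021))]
[array([530.2, -71. , 125. ]), array([577.2, -64.8, 133.3]), array([623.8, -58.3, 141.7])] 7.777313421632493 94.39110097681508
new [[ 511.7 -344.8   95. ]]
110 (array([152.5, 248.9]), ((24.503259658813477, 23.936378479003906), (33.7814826965332, 34.532962799072266), 47.52820587158203), 880.0) [[470.1 315.9  91. ]]
125 (array([152.4, 249. ]), ((24.41338348388672, 23.97450828552246), (34.79123306274414, 35.44784164428711), 43.151153564453125), 931.0) [[470.  316.1  91. ]]
140 (array([152.4, 248.9]), ((24.404573440551758, 23.88383674621582), (35.55560302734375, 36.431095123291016), 46.40522766113281), 977.5) [[470.2 316.1  91. ]]
110 (array([283.4, 306.7]), ((28.423095703125, 26.713956832885742), (38.540504455566406, 45.57202911376953), 92.59152221679688), 1335.5) [[472.6 322.4  91. ]]
125 (array([283.5, 306.7]), ((28.48360824584961, 26.68660545349121), (39.18126678466797, 46.1817512512207), 92.05857849121094), 1374.0) [[472.5 322.4  91. ]]
140 (array([283.4, 306.7]), ((28.42000389099121, 26.71514129638672), (40.18345260620117, 46.860721588134766), 92.00775909423828), 1426.0) [[472.6 322.5  91. ]]
(array([471.9, 317.6,  84.3]), np.float64(1.7191368953675525))
[[  27.4   55.7]
 [  27.1   72.2]
 [  26.6   48.5]
 [  26.4   82.9]
 [  25.3   65.6]
 [  24.5  -85.6]
 [  24.2  -91.5]
 [  23.9   88.9]
 [  23.3 -129.8]
 [  23.2 -116.2]
 [  23.    49.9]
 [  22.  -124.5]]
```

move_arm(
  rows=[
    [[-0.057,-0.079,0.15,-0.01,1],[-0.057,-0.079,0.22,-0.01,1],[-0.057,-0.079,0.3,-0.01,1],[-0.057,-0.079,0.367,-0.01,1],[-0.057,-0.079,0.367,-0.01,1]],
  ],
  squeeze=20,
)

```text
time: 2.6
tcp_pos: [529.7, -69.4, 86.1]
ee_rot: [[-0.99, -0.137, -0.01], [-0.137, 0.991, 0.003], [0.009, 0.004, -1.0]]
contact_force: [-0.4, -0.2, -0.5]
grip_width: 94.3
grasp_force: 0.0
```

move_arm(
  rows=[
    [[0,0,0,0,-0.2],[0,0,0,0,-0.4],[0,0,0,0,-0.4],[0,0,0,0,-0.4],[0,0,0,0,-0.4]],
  ],
)

```text
time: 3.1
tcp_pos: [535.1, -70.1, 92.6]
ee_rot: [[-0.99, -0.138, 0.003], [-0.138, 0.99, 0.001], [-0.003, 0.0, -1.0]]
contact_force: [-1.2, 3.4, 6.3]
grip_width: 66.0
grasp_force: 20.0
```

```bash
python3 - <<'E'
from h import *
a=snap("side","s2");s=robot.get_state();print(s["time"],s["tcp_pos"],s["contact_force"],s["grip_width"],s["grasp_force"],s["ft_torque"])
cv2.imwrite('pics/c5.png',cv2.resize(cv2.imread('pics/s2.png')[110:210,220:320],None,fx=6,fy=6,interpolation=2))
E
```

```text
3.15 [535.12782657 -70.04776951  92.61085888] [0.06523724 4.69711535 6.20280216] 65.80437503310262 20.002089142799377 [ 0.77464159  0.09327656 -0.07260395]
```

View pics/c5.png

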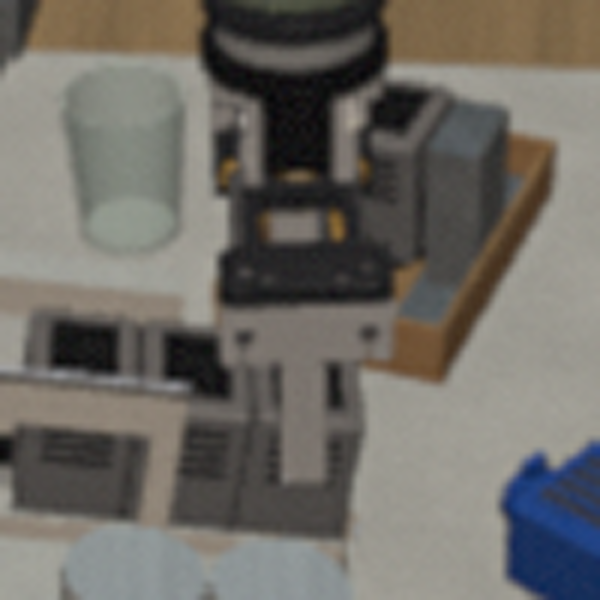

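The fingers have closed on the front cartridge's end faces at 66 mm, with the finger tip at about (270,191). I'll lift along the slope's normal and straighten the cartridge on clear bench.

move_arm(
  rows=[
    [[0.01,0,-0.06,0,-0.4],[0.022,0,-0.125,0,-0.4],[0.033,0,-0.19,0,-0.4],[0.044,0,-0.25,0,-0.4],[0.044,0,-0.25,0,-0.4]],
  ],
)

```text
time: 3.65
tcp_pos: [518.5, -74.2, 194.4]
ee_rot: [[-0.99, -0.138, 0.007], [-0.138, 0.99, -0.003], [-0.007, -0.004, -1.0]]
contact_force: [1.2, 0.2, -2.0]
grip_width: 65.7
grasp_force: 20.0
```

move_arm(
  rows=[
    [[0.183,0.46,0,0,-0.4],[0.183,0.46,0,0,-0.4],[0.183,0.46,0,0,-0.4],[0.183,0.46,0,0,-0.4],[0.183,0.46,0,0,-0.4]],
  ],
)

```text
time: 4.15
tcp_pos: [414.2, 103.0, 188.5]
ee_rot: [[-0.989, -0.145, -0.005], [-0.145, 0.989, 0.002], [0.004, 0.002, -1.0]]
contact_force: [-0.1, -0.6, -1.8]
grip_width: 66.2
grasp_force: 20.0
```

move_arm(
  rows=[
    [[0,0,0.1,0,-0.4],[0,0,0.2,0,-0.4],[0,0,0.25,0,-0.4],[0,0,0.27,0,-0.4],[0,0,0.27,0,-0.4]],
  ],
)

```text
time: 4.65
tcp_pos: [417.2, 98.5, 81.0]
ee_rot: [[-0.99, -0.138, -0.004], [-0.138, 0.99, -0.0], [0.004, 0.0, -1.0]]
contact_force: [-0.6, -0.1, -1.8]
grip_width: 65.7
grasp_force: 20.0
```

```bash
python3 - <<'E'
from h import *
a=snap("side","s3");s=robot.get_state();print(s["time"],s["tcp_pos"],s["ee_rot"],s["contact_force"],s["grip_width"],s["grasp_force"],s["joint_pos"])
p=proj("side",s["tcp_pos"])[0].astype(int);print(p)
im=cv2.imread('pics/s3.png');c=im[p[1]-50:p[1]+50,p[0]-60:p[0]+60];d=im[140:240,170:290]
cv2.imwrite('pics/c6.png',np.vstack([cv2.resize(q,None,fx=3,fy=3,interpolation=2) for q in(c,d)]))
E
```

```text
4.7 [418.60320071  98.58750372  82.37280578] [[-9.90489626e-01 -1.37585983e-01 -6.31544756e-04]
 [-1.37585821e-01  9.90489806e-01 -2.93358234e-04]
 [ 6.65900624e-04 -2.03676684e-04 -9.99999758e-01]] [ 0.48123391  0.61899423 -1.25718139] 66.02325029261984 19.99941498041153 [ 1.70265820e+00  2.64112913e+00  1.14694440e+02 -1.76965569e-02
  6.27011000e+01 -9.61973983e+01]
[312 231]
```

View pics/c6.png

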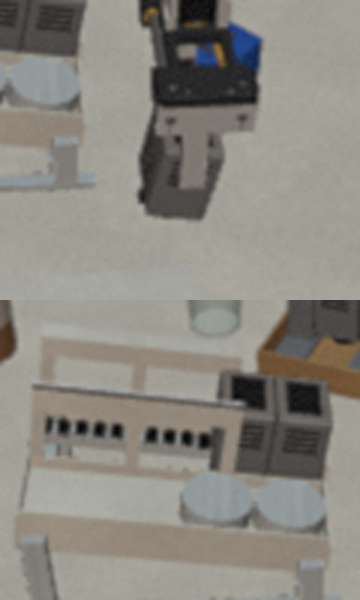

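The lower crop shows the two remaining cartridges have slid down to the stop at (275–325,370–470). The upper crop shows the held one leaning slightly. I'll press it gently onto the bench.

move_arm(
  rows=[
    [[0,0,0.03,0,-0.4],[0,0,0.04,0,-0.4],[0,0,0.045,0,-0.4],[0,0,0.05,0,-0.4],[0,0,0.05,0,-0.4]],
  ],
  squeeze=10,
)

```text
time: 5.2
tcp_pos: [418.5, 99.0, 62.7]
ee_rot: [[-0.99, -0.138, 0.0], [-0.138, 0.99, -0.0], [-0.0, -0.0, -1.0]]
contact_force: [-0.6, -0.0, -1.0]
grip_width: 66.0
grasp_force: 10.0
```

move_arm(
  rows=[
    [[0,0,0.005,0,-0.4],[0,0,0.01,0,-0.4],[0,0,0.01,0,-0.4]],
  ],
)

```text
time: 5.5
tcp_pos: [418.7, 99.0, 58.7]
ee_rot: [[-0.99, -0.138, 0.001], [-0.138, 0.99, 0.0], [-0.001, -0.0, -1.0]]
contact_force: [0.8, 0.5, -2.1]
grip_width: 65.5
grasp_force: 10.0
```

move_arm(
  rows=[
    [[0,0,0.005,0,-0.4],[0,0,0.01,0,-0.4],[0,0,0.01,0,-0.4]],
  ],
)

```text
time: 5.8
tcp_pos: [421.4, 99.4, 57.1]
ee_rot: [[-0.99, -0.138, 0.006], [-0.138, 0.99, 0.001], [-0.006, 0.0, -1.0]]
contact_force: [-0.0, 0.5, 8.5]
grip_width: 65.7
grasp_force: 10.0
```

move_arm(
  rows=[
    [[0,0,0.005,0,-0.4],[0,0,0.01,0,-0.4],[0,0,0.01,0,-0.4]],
  ],
)

```text
time: 6.1
tcp_pos: [423.4, 99.7, 54.2]
ee_rot: [[-0.99, -0.138, 0.01], [-0.138, 0.99, 0.001], [-0.01, 0.0, -1.0]]
contact_force: [0.9, 1.8, 12.2]
grip_width: 65.7
grasp_force: 10.0
```

move_arm(
  rows=[
    [[0,0,-0.01,0,-0.4],[0,0,-0.01,0,0],[0,0,-0.01,0,1],[0,0,-0.01,0,1],[0,0,-0.01,0,1]],
  ],
)

```text
time: 6.6
tcp_pos: [418.1, 99.0, 54.3]
ee_rot: [[-0.99, -0.138, -0.001], [-0.138, 0.99, -0.0], [0.001, 0.0, -1.0]]
contact_force: [-0.1, -0.2, 1.2]
grip_width: 86.8
grasp_force: 0.0
```

move_arm(
  rows=[
    [[0,0,-0.1,0,1],[0,0,-0.2,0,1],[0,0,-0.25,0,1],[0,0,-0.25,0.1,1],[0,0,-0.25,0.2,1]],
  ],
)

```text
time: 7.1
tcp_pos: [419.2, 99.0, 155.7]
ee_rot: [[-0.986, 0.167, 0.002], [0.167, 0.986, 0.0], [-0.002, 0.0, -1.0]]
contact_force: [0.0, -0.6, -0.4]
grip_width: 93.8
grasp_force: 0.0
```

move_arm(
  rows=[
    [[0,0,0,0.4,1],[0,0,0,0.4,1],[0,0,0,0.4,1],[0,0,0,0.4,1],[0,0,0,0.4,1]],
  ],
)

```text
time: 7.6
tcp_pos: [418.2, 99.0, 154.4]
ee_rot: [[-0.703, 0.711, -0.0], [0.711, 0.703, -0.0], [0.0, -0.0, -1.0]]
contact_force: [-0.2, 0.3, -0.6]
grip_width: 94.3
grasp_force: 0.0
```

move_arm(
  rows=[
    [[0,0,0,0.4,1],[0,0,0,0.4,1],[0,0,0,0.4,1],[0,0,0,0.4,1],[0,0,0,0.4,1]],
  ],
)

```text
time: 8.1
tcp_pos: [418.3, 99.0, 154.5]
ee_rot: [[-0.153, 0.988, -0.0], [0.988, 0.153, -0.0], [-0.0, -0.0, -1.0]]
contact_force: [-0.2, -0.5, -0.2]
grip_width: 93.9
grasp_force: 0.0
```

```bash
python3 - <<'E'
from h import *
a=snap("side","s4");s=robot.get_state();print(s["time"],s["tcp_pos"],s["ee_rot"],s["contact_force"],s["grip_width"])
top=snap("top","t4")
def v(n,p):
    im=cv2.imread(f'pics/{n}.png');p=p.astype(int);print(p-[60,50]);return cv2.resize(im[p[1]-50:p[1]+50,p[0]-60:p[0]+60],None,fx=5,fy=5,interpolation=2)
P=[419,99,60]
cv2.imwrite('pics/c7.png',np.vstack([v("s4",proj("side",P)[0]),v("t4",proj("top",P)[0])])[:1000:1].copy()[:600])
E
```

```text
8.15 [418.31004235  98.98819662 154.51891947] [[-1.53754874e-01  9.88108984e-01 -2.72243037e-04]
 [ 9.88109022e-01  1.53754865e-01 -5.38725229e-05]
 [-1.13732324e-05 -2.77288964e-04 -9.99999961e-01]] [ 0.50307537 -0.44095198 -0.54070633] 94.04485194171704
[252 188]
[182 209]
```

View pics/c7.png

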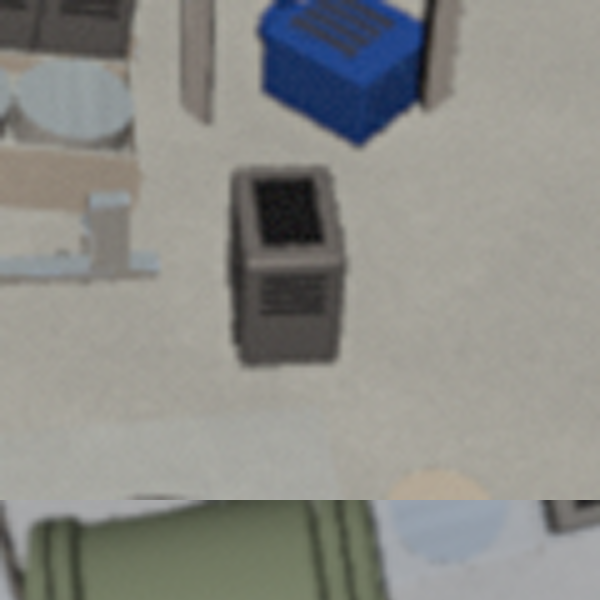

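The cartridge stands upright, with its top recess centred at (310,230) in the side picture. The fingers straddle it along its x.

```bash
python3 - <<'E'
from h import *
np.set_printoptions(precision=1,suppress=True)
im=cv2.imread("pics/s4.png");g=im.max(2)[215:240,300:320]
m=(g<55).astype(np.uint8);M=cv2.moments(m,True);c=(300+M["m10"]/M["m00"],215+M["m01"]/M["m00"]);print(c,M["m00"])
print(onz("side",[c],90))
im=cv2.imread("pics/t4.png")
# bias check: fingertips known at z=154.5
s=robot.get_state();t=np.array(s["tcp_pos"]);R=np.array(s["ee_rot"])
print((proj("side",[t+R@[x,y,0] for y in(-47,47,-59.5,59.5) for x in(-8,8)])-[252,188])*5)
E
```

```text
(309.1548387096774, 230.0) 155.0
[[427.7 101.1  90. ]]
[[414.3  86.1]
 [420.5 109.4]
 [206.2  97.4]
 [210.  121. ]
 [441.8  84.6]
 [448.4 107.9]
 [178.5  98.9]
 [181.9 122.6]]
```

move_arm(
  rows=[
    [[0,0.024,0,0.01,1],[0,0.024,0.1,0.01,1],[0,0.024,0.2,0.01,1],[0,0.024,0.25,0.01,1],[0,0.024,0.25,0.01,1]],
  ],
  squeeze=15,
)

```text
time: 8.7
tcp_pos: [425.1, 100.4, 51.6]
ee_rot: [[-0.138, 0.99, -0.007], [0.99, 0.138, -0.0], [0.001, -0.007, -1.0]]
contact_force: [-0.2, 0.0, 0.1]
grip_width: 94.2
grasp_force: 0.0
```

move_arm(
  rows=[
    [[0,0,0,0,0.4],[0,0,0,0,0.1],[0,0,0,0,-0.2],[0,0,0,0,-0.4],[0,0,0,0,-0.4]],
  ],
)

```text
time: 9.2
tcp_pos: [428.6, 100.5, 55.4]
ee_rot: [[-0.137, 0.991, 0.002], [0.991, 0.137, 0.0], [-0.0, 0.002, -1.0]]
contact_force: [0.0, 0.4, 0.2]
grip_width: 57.3
grasp_force: 0.0
```

move_arm(
  rows=[
    [[0,0,0,0,-0.4],[0,0,0,0,-0.4]],
  ],
)

```text
time: 9.4
tcp_pos: [428.1, 100.5, 55.0]
ee_rot: [[-0.137, 0.991, 0.0], [0.991, 0.137, -0.0], [-0.0, 0.0, -1.0]]
contact_force: [-0.9, 0.1, 1.4]
grip_width: 48.0
grasp_force: 15.0
```

```bash
python3 - <<'E'
from h import *
s=robot.get_state();print(s["time"],s["tcp_pos"],s["ee_rot"],s["contact_force"],s["grip_width"],s["grasp_force"])
E
```

```text
9.4 [428.05222399 100.47339619  54.95286968] [[-1.36538695e-01  9.90634658e-01  3.98117324e-04]
 [ 9.90634737e-01  1.36538706e-01 -7.28608326e-07]
 [-5.50802090e-05  3.94289368e-04 -9.99999921e-01]] [-0.90091651  0.13902438  1.43237742] 48.02442661840446 14.964299350976944
```

move_arm(
  rows=[
    [[0,0,-0.12,0,-0.4],[0,0,-0.24,0,-0.4],[0,0,-0.36,0,-0.4],[0,0,-0.36,0,-0.4]],
  ],
  squeeze=20,
)

```text
time: 9.8
tcp_pos: [433.2, 100.7, 205.9]
ee_rot: [[-0.137, 0.991, 0.015], [0.991, 0.137, 0.001], [-0.001, 0.015, -1.0]]
contact_force: [1.4, 0.0, -2.5]
grip_width: 47.6
grasp_force: 20.0
```

move_arm(
  rows=[
    [[0.52,0.179,0,0,-0.4],[0.52,0.179,0,0,-0.4],[0.52,0.179,0,0,-0.4],[0.52,0.179,0,0,-0.4],[0.52,0.179,0,0,-0.4]],
  ],
)

```text
time: 10.3
tcp_pos: [469.6, 319.9, 196.6]
ee_rot: [[-0.14, 0.99, -0.002], [0.99, 0.14, 0.0], [0.001, -0.002, -1.0]]
contact_force: [0.9, -0.7, -1.7]
grip_width: 47.8
grasp_force: 20.0
```

move_arm(
  rows=[
    [[0,0,0,-0.35,-0.4],[0,0,0,-0.35,-0.4],[0,0,0,-0.35,-0.4],[0,0,0,-0.35,-0.4],[0,0,0,-0.35,-0.4]],
  ],
)

```text
time: 10.8
tcp_pos: [469.3, 315.9, 196.6]
ee_rot: [[-0.634, 0.773, -0.003], [0.773, 0.634, -0.001], [0.001, -0.003, -1.0]]
contact_force: [-0.2, 0.4, -2.3]
grip_width: 47.8
grasp_force: 20.0
```

move_arm(
  rows=[
    [[0,0,0,-0.34,-0.4],[0,0,0.05,-0.34,-0.4],[0,0,0.09,-0.34,-0.4],[0,0,0.09,-0.34,-0.4],[0,0,0.09,-0.34,-0.4]],
  ],
)

```text
time: 11.3
tcp_pos: [469.3, 315.7, 160.7]
ee_rot: [[-0.939, 0.345, -0.003], [0.345, 0.939, -0.001], [0.002, -0.002, -1.0]]
contact_force: [0.4, -0.9, -2.1]
grip_width: 48.0
grasp_force: 20.0
```

```bash
python3 - <<'E'
from h import *
np.set_printoptions(precision=2,suppress=True)
a=snap("side","s5");s=robot.get_state();t=np.array(s["tcp_pos"]);R=np.array(s["ee_rot"]);print(s["time"],t,R,s["contact_force"],s["grip_width"])
im=cv2.imread('pics/s5.png');c=im[220:350,210:360]
cv2.imwrite('pics/c8.png',cv2.resize(c,None,fx=4,fy=4,interpolation=2))
w=[t+R@[x,y,z] for (x,y,z) in[(0,0,55),(33,24,37),(33,-24,37),(-33,24,37),(-33,-24,37),(0,24,37),(0,0,37),(8,24,0),(8,-24,0)]]
print((proj("side",w)-[210,220])*4)
E
```

```text
11.35 [469.89 316.   161.55] [[-0.94  0.35 -0.  ]
 [ 0.35  0.94 -0.  ]
 [ 0.   -0.   -1.  ]] [ 0.31  0.28 -1.9 ] 47.94728227167551
[[300.48 316.58]
 [344.64 354.62]
 [383.32 279.81]
 [216.98 306.68]
 [259.42 235.51]
 [279.97 330.31]
 [300.66 293.13]
 [295.75 285.98]
 [337.01 212.54]]
```

View pics/c8.png

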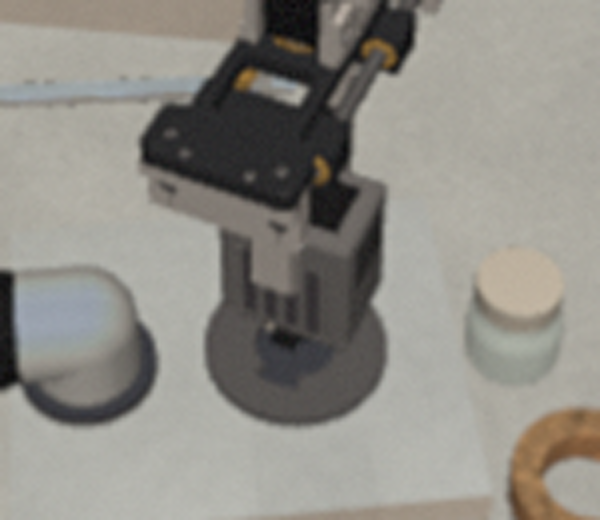

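The cartridge hangs over the port, its lowest body corner at (345,350) in the crop, close to where the model puts it. The rim spans columns 206–386, with its bottom at row 423.

```bash
python3 - <<'E'
from h import *
np.set_printoptions(precision=1,suppress=True)
a=np.radians(np.arange(0,360,3))
def fitrim(n,f,x0,y0,x1,y1):
    im=cv2.imread(f);g=im.max(2)[y0:y1,x0:x1];m=(g<130).astype(np.uint8)
    c=max(cv2.findContours(m,0,1)[0],key=cv2.contourArea);h=cv2.convexHull(c).reshape(-1,2)+[x0,y0];return h
for n,f,b in[("top","pics/top0.png",(128,225,178,275)),("side","pics/side0.png",(255,280,315,335))]:
    h=fitrim(n,f,*b);print(n,"obs",h.min(0),h.max(0))
    for c in[(470,316),(470,320),(474,316)]:
        P=np.vstack([np.c_[c[0]+45*np.cos(a),c[1]+45*np.sin(a),0*a+z] for z in(91,86)]);q=proj(n,P);print(c,q.min(0),q.max(0))
E
```

```text
top obs [135 231] [170 266]
(470, 316) [134.7 231.1] [170.7 267.2]
(470, 320) [133.2 231.3] [169.1 267.4]
(474, 316) [134.6 229.5] [170.6 265.6]
side obs [261 287] [306 326]
(470, 316) [262.1 286. ] [307.9 325.2]
(470, 320) [261.9 287.6] [307.8 327. ]
(474, 316) [260.1 285.9] [305.9 325.1]
```

move_arm(
  rows=[
    [[-0.004,0.007,0,0,-0.4],[-0.004,0.007,0.02,0,-0.4],[-0.004,0.007,0.035,0,-0.4],[-0.004,0.007,0.05,0,-0.4],[-0.004,0.007,0.05,0,-0.4]],
  ],
)

```text
time: 11.85
tcp_pos: [471.8, 317.9, 141.1]
ee_rot: [[-0.939, 0.343, -0.003], [0.343, 0.939, -0.001], [0.002, -0.002, -1.0]]
contact_force: [-0.0, 0.1, -1.7]
grip_width: 47.8
grasp_force: 20.0
```

move_arm(
  rows=[
    [[0,0,0.006,0,-0.4],[0,0,0.012,0,-0.4],[0,0,0.018,0,-0.4],[0,0,0.018,0,-0.4]],
  ],
)

```text
time: 12.25
tcp_pos: [472.7, 318.3, 135.1]
ee_rot: [[-0.939, 0.343, -0.001], [0.343, 0.939, -0.0], [0.0, -0.0, -1.0]]
contact_force: [-0.8, -0.6, -2.4]
grip_width: 47.8
grasp_force: 20.0
```

move_arm(
  rows=[
    [[0,0,0.006,0,-0.4],[0,0,0.012,0,-0.4],[0,0,0.016,0,-0.4],[0,0,0.018,0,-0.4],[0,0,0.018,0,-0.4]],
  ],
)

```text
time: 12.75
tcp_pos: [472.9, 318.4, 128.2]
ee_rot: [[-0.939, 0.343, -0.0], [0.343, 0.939, 0.0], [0.0, -0.0, -1.0]]
contact_force: [-0.5, 0.1, -2.9]
grip_width: 48.2
grasp_force: 20.0
```

move_arm(
  rows=[
    [[0,0,0.004,0,-0.4],[0,0,0.004,0,-0.4]],
  ],
)

```text
time: 12.95
tcp_pos: [473.1, 318.4, 128.1]
ee_rot: [[-0.939, 0.343, 0.001], [0.343, 0.939, 0.0], [-0.0, 0.0, -1.0]]
contact_force: [-1.4, -2.3, 6.0]
grip_width: 47.9
grasp_force: 20.0
```

It is down on the rim at z 128. Turning clockwise now.

move_arm(
  rows=[
    [[0,0,0,0.09,-0.4],[0,0,0,0.18,-0.4],[0,0,0,0.27,-0.4],[0,0,0,0.36,-0.4],[0,0,0,0.4,-0.4]],
  ],
)

```text
time: 13.45
tcp_pos: [473.4, 318.7, 128.1]
ee_rot: [[-0.555, 0.832, 0.001], [0.832, 0.555, 0.001], [-0.0, 0.001, -1.0]]
contact_force: [-0.8, -0.8, 3.4]
grip_width: 47.9
grasp_force: 20.0
```

move_arm(
  rows=[
    [[0,0,0,0.09,-0.4],[0,0,0,0.18,-0.4],[0,0,0,0.24,-0.4],[0,0,0,0.28,-0.4],[0,0,0,0.28,-0.4]],
  ],
)

```text
time: 13.95
tcp_pos: [473.7, 319.6, 128.1]
ee_rot: [[-0.153, 0.988, 0.002], [0.988, 0.153, 0.002], [0.002, 0.002, -1.0]]
contact_force: [-1.0, 2.3, 3.8]
grip_width: 48.0
grasp_force: 20.0
```

```bash
python3 - <<'E'
from h import *
s=robot.get_state();print(s["time"],s["tcp_pos"],s["ee_rot"],s["contact_force"],s["ft_torque"],s["grip_width"],s["grasp_force"])
E
```

```text
13.95 [473.6560632  319.57969302 128.0988853 ] [[-0.15315458  0.98819994  0.00213463]
 [ 0.98820029  0.15314963  0.00231778]
 [ 0.00196352  0.00246442 -0.99999504]] [-0.97445426  2.32412263  3.78378276] [0.28541432 0.38327283 0.33968948] 47.959370090297725 20.01783460378647
```

move_arm(
  rows=[
    [[0,0,0,0.03,-0.4],[0,0,0,0.05,-0.4],[0,0,0,0.05,-0.4]],
  ],
)

```text
time: 14.25
tcp_pos: [473.7, 320.1, 128.2]
ee_rot: [[-0.077, 0.997, 0.003], [0.997, 0.077, 0.003], [0.003, 0.003, -1.0]]
contact_force: [-0.4, 4.0, 6.2]
grip_width: 48.9
grasp_force: 20.7
```

```bash
python3 - <<'E'
from h import *
s=robot.get_state();print(s["time"],s["tcp_pos"],s["ee_rot"][0],s["contact_force"],s["ft_torque"],s["grip_width"],s["grasp_force"])
E
```

```text
14.25 [473.70300861 320.11025936 128.20835691] [-0.0772694   0.99700674  0.00264392] [-0.43600969  3.99877592  6.21628172] [0.64728943 0.33402627 0.76970616] 48.923721828494436 20.671426292974502
```

The opening grew to 48.9 mm with the moment rising, so the cartridge is at its stop (about 9 deg). I'll release, lift and check.

move_arm(
  rows=[
    [[0,0,0,-0.05,-0.4],[0,0,0,-0.05,0],[0,0,0,-0.05,0.8],[0,0,0,-0.05,0.8],[0,0,0,-0.05,0.8]],
  ],
)

```text
time: 14.75
tcp_pos: [472.6, 317.7, 126.0]
ee_rot: [[-0.152, 0.988, -0.001], [0.988, 0.152, -0.001], [-0.001, -0.001, -1.0]]
contact_force: [0.1, -0.3, -0.2]
grip_width: 69.0
grasp_force: 0.0
```

move_arm(
  rows=[
    [[0,0,-0.05,0,0.8],[0,0,-0.15,0,0.8],[0,0,-0.25,0,1],[0,0,-0.25,0,1]],
  ],
)

```text
time: 15.15
tcp_pos: [476.7, 319.9, 233.4]
ee_rot: [[-0.152, 0.988, 0.011], [0.988, 0.152, 0.005], [0.003, 0.012, -1.0]]
contact_force: [-0.9, 0.1, 0.4]
grip_width: 93.6
grasp_force: 0.0
```

move_arm(
  rows=[
    [[-0.55,-0.053,0,0,1],[-0.55,-0.053,0,0,1],[-0.55,-0.053,0,0,1],[-0.55,-0.053,0,0,1],[-0.55,-0.053,0,0,1]],
  ],
)

```text
time: 15.65
tcp_pos: [484.6, 93.9, 225.4]
ee_rot: [[-0.149, 0.989, -0.002], [0.989, 0.149, -0.002], [-0.001, -0.002, -1.0]]
contact_force: [0.5, 0.2, -0.1]
grip_width: 94.0
grasp_force: 0.0
```

move_arm(
  rows=[
    [[-0.55,-0.053,0,0,1],[-0.55,-0.053,0,0,1],[-0.55,-0.053,0,0,1],[-0.55,-0.053,0,0,1],[-0.55,-0.053,0,0,1]],
  ],
)

```text
time: 16.15
tcp_pos: [497.0, -127.0, 225.4]
ee_rot: [[-0.148, 0.989, -0.002], [0.989, 0.148, -0.001], [-0.001, -0.002, -1.0]]
contact_force: [0.1, -0.1, 0.8]
grip_width: 94.0
grasp_force: 0.0
```

```bash
python3 - <<'E'
from h import *
np.set_printoptions(precision=1,suppress=True)
snap("side","s6");snap("top","t6");s=robot.get_state();print(s["time"],s["tcp_pos"],s["ee_rot"],s["joint_pos"])
im=cv2.imread("pics/t6.png")
for nm,b,z in[("port",(130,220,180,275),163),("new",(395,180,430,215),95)]:
    x0,y0,x1,y1=b;g=im.max(2)[y0:y1,x0:x1];m=(g<55).astype(np.uint8);c=max(cv2.findContours(m,0,1)[0],key=cv2.contourArea)
    r=cv2.minAreaRect(c);print(nm,cv2.contourArea(c),np.array(r[0])+[x0,y0],onz("top",[np.array(r[0])+[x0,y0]],z))
    B=onz("top",cv2.boxPoints(r)+[x0,y0],z)[:,:2];e=B[1:]-B[:-1];print(np.hypot(*e.T),np.degrees(np.arctan2(e[:,1],e[:,0])))
s=cv2.imread("pics/s6.png");a=cv2.resize(s[230:350,220:340],None,fx=3,fy=3);b=cv2.resize(im[190:290,100:220],None,fx=3,fy=3);c=cv2.resize(im[150:240,360:450],None,fx=4,fy=4)
o=np.zeros((600,800,3),np.uint8);o[:360,:360]=a;o[:300,360:720]=b;o[:0]=0
cv2.imwrite("pics/c9.png",o[:360,:720])
E
```

```text
16.25 [ 497.1 -125.9  225.3] [[-0.1  1.  -0. ]
 [ 1.   0.1 -0. ]
 [ 0.  -0.  -1. ]] [-23.9   3.4  95.4  -0.1  81.3 -32.3]
port 162.5 [145.  243.9] [[472.8 316.1 163. ]]
[42.  25.1 41.8] [ -78.8 -166.6  101.2]
new 139.5 [411.7 198.1] [[ 511.8 -344.5   95. ]]
[25.8 41.9 25.9] [ -18.5 -105.8  161.1]
```

View pics/c9.png

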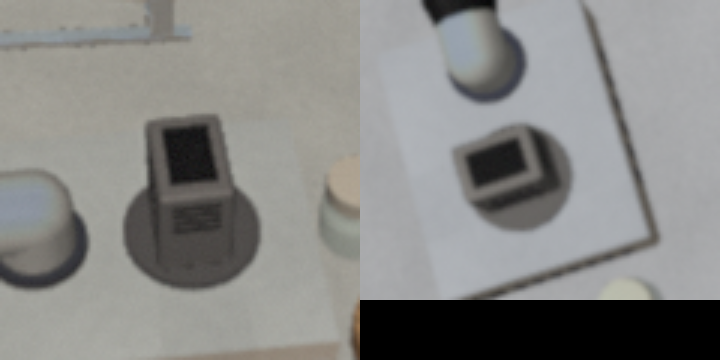

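The first cartridge sits upright on the rim, aligned with the housing: recess at (165–215,125–185) in the side crop, yaw about 11 deg. On to the new cartridge.

move_arm(
  rows=[
    [[-0.543,-0.044,0,0,1],[-0.543,-0.044,0,0,1],[-0.543,-0.044,0,0,1],[-0.543,-0.044,0,0,1],[-0.543,-0.044,0,0,1]],
  ],
)

```text
time: 16.75
tcp_pos: [513.1, -343.0, 225.4]
ee_rot: [[-0.15, 0.989, -0.001], [0.989, 0.15, -0.0], [0.0, -0.001, -1.0]]
contact_force: [-0.0, 0.1, -0.6]
grip_width: 94.2
grasp_force: 0.0
```

move_arm(
  rows=[
    [[0,0,0,-0.37,1],[0,0,0,-0.37,1],[0,0,0,-0.37,1],[0,0,0,-0.37,1],[0,0,0,-0.37,1]],
  ],
)

```text
time: 17.25
tcp_pos: [513.7, -338.2, 225.8]
ee_rot: [[-0.671, 0.742, -0.001], [0.742, 0.671, 0.002], [0.002, 0.0, -1.0]]
contact_force: [0.5, 0.3, -0.0]
grip_width: 94.2
grasp_force: 0.0
```

move_arm(
  rows=[
    [[0,0,0,-0.358,1],[0,0,0,-0.358,1],[0,0,0,-0.358,1],[0,0,0,-0.358,1],[0,0,0,-0.358,1]],
  ],
)

```text
time: 17.75
tcp_pos: [513.7, -338.9, 226.2]
ee_rot: [[-0.962, 0.273, -0.001], [0.273, 0.962, 0.001], [0.001, 0.001, -1.0]]
contact_force: [-0.1, -0.3, -0.5]
grip_width: 94.2
grasp_force: 0.0
```

```bash
python3 - <<'E'
from h import *
np.set_printoptions(precision=4,suppress=True)
s=robot.get_state();t=np.array(s["tcp_pos"]);R=np.array(s["ee_rot"]);print(s["time"],t,R,s["joint_pos"])
print("delta tool",R.T@(np.array([511.7,-343.5,60])-t)/400,"yaw",np.degrees(np.arctan2(R[1,1],R[0,1])))
E
```

```text
17.75 [ 513.6729 -338.9441  226.2059] [[-0.9621  0.2727 -0.0006]
 [ 0.2727  0.9621  0.0011]
 [ 0.0009  0.0009 -1.    ]] [ -41.4833   15.9038   80.8549    0.0234   83.3083 -115.6588]
delta tool [ 0.0013 -0.0127  0.4155] yaw 74.17273970977061
```

move_arm(
  rows=[
    [[0.001,-0.013,0.1,0,1],[0.001,-0.013,0.2,0,1],[0.001,-0.013,0.3,0,1],[0.001,-0.013,0.38,0,1],[0.001,-0.013,0.416,0,1]],
  ],
  squeeze=20,
)

```text
time: 18.25
tcp_pos: [509.6, -342.4, 56.1]
ee_rot: [[-0.962, 0.274, -0.005], [0.274, 0.962, 0.005], [0.006, 0.003, -1.0]]
contact_force: [-0.8, 0.5, 0.0]
grip_width: 94.3
grasp_force: 0.0
```

move_arm(
  rows=[
    [[0,0,0,0,1],[0,0,0,0,0.1],[0,0,0,0,-0.2],[0,0,0,0,-0.4],[0,0,0,0,-0.4]],
  ],
)

```text
time: 18.75
tcp_pos: [512.7, -345.7, 62.0]
ee_rot: [[-0.962, 0.272, 0.002], [0.272, 0.962, -0.001], [-0.003, -0.001, -1.0]]
contact_force: [0.9, -0.6, 4.2]
grip_width: 66.2
grasp_force: 19.9
```

move_arm(
  rows=[
    [[0,0,0,0,-0.4],[0,0,0,0,-0.4]],
  ],
)

```text
time: 18.95
tcp_pos: [512.9, -345.8, 62.0]
ee_rot: [[-0.962, 0.271, 0.003], [0.271, 0.962, -0.002], [-0.003, -0.001, -1.0]]
contact_force: [0.9, 1.7, 6.1]
grip_width: 66.6
grasp_force: 19.9
```

move_arm(
  rows=[
    [[0,0,-0.1,0,-0.4],[0,0,-0.2,0,-0.4],[0,0,-0.31,0,-0.4],[0,0,-0.31,0,-0.4],[0,0,-0.31,0,-0.4]],
  ],
)

```text
time: 19.45
tcp_pos: [511.8, -345.5, 184.6]
ee_rot: [[-0.962, 0.271, 0.001], [0.271, 0.962, -0.001], [-0.001, -0.001, -1.0]]
contact_force: [-0.6, 0.7, -2.7]
grip_width: 66.1
grasp_force: 19.9
```

move_arm(
  rows=[
    [[0.4,0,0,0,-0.4],[0.4,0,0,0,-0.4],[0.4,0,0,0,-0.4],[0.4,0,0,0,-0.4],[0.4,0,0,0,-0.4]],
  ],
)

```text
time: 19.95
tcp_pos: [355.2, -299.8, 181.4]
ee_rot: [[-0.962, 0.273, -0.003], [0.273, 0.962, 0.004], [0.004, 0.003, -1.0]]
contact_force: [0.9, -0.6, -2.4]
grip_width: 65.9
grasp_force: 20.0
```

move_arm(
  rows=[
    [[0,0,0.1,0,-0.4],[0,0,0.2,0,-0.4],[0,0,0.27,0,-0.4],[0,0,0.3,0,-0.4],[0,0,0.31,0,-0.4]],
  ],
)

```text
time: 20.45
tcp_pos: [357.7, -300.4, 58.8]
ee_rot: [[-0.963, 0.271, -0.002], [0.271, 0.963, 0.005], [0.004, 0.004, -1.0]]
contact_force: [0.2, 5.3, 7.1]
grip_width: 65.8
grasp_force: 20.0
```

move_arm(
  rows=[
    [[0,0,0.006,0,-0.4],[0,0,0.012,0,-0.4],[0,0,0.012,0,-0.4]],
  ],
)

```text
time: 20.75
tcp_pos: [360.4, -302.8, 58.2]
ee_rot: [[-0.962, 0.271, 0.004], [0.271, 0.962, -0.002], [-0.005, -0.0, -1.0]]
contact_force: [1.2, 4.2, 4.4]
grip_width: 65.9
grasp_force: 20.0
```

```bash
python3 - <<'E'
from h import *
s=robot.get_state();print(s["time"],s["tcp_pos"],s["ee_rot"],s["contact_force"],s["grip_width"],s["joint_pos"])
E
```

```text
20.75 [ 360.44424525 -302.76005129   58.18883067] [[-9.62449370e-01  2.71424040e-01  4.49451988e-03]
 [ 2.71419710e-01  9.62459824e-01 -1.55854437e-03]
 [-4.74882122e-03 -2.80118761e-04 -9.99988685e-01]] [1.19806723 4.21824774 4.41588278] 65.86407339482531 [ -50.68604262    9.57089642  110.43708725    0.16513174   59.759875
 -125.01993253]
```

move_arm(
  rows=[
    [[0,0,-0.008,0,-0.4],[0,0,-0.008,0,0],[0,0,-0.008,0,1],[0,0,-0.008,0,1],[0,0,-0.008,0,1]],
  ],
)

```text
time: 21.25
tcp_pos: [357.9, -302.3, 58.9]
ee_rot: [[-0.963, 0.271, 0.0], [0.271, 0.963, -0.001], [-0.001, -0.001, -1.0]]
contact_force: [-0.5, -1.0, -0.1]
grip_width: 86.4
grasp_force: 0.0
```

move_arm(
  rows=[
    [[0,0,-0.1,0,1],[0,0,-0.2,0,1],[0,0,-0.25,0,1],[0,0,-0.25,0.1,1],[0,0,-0.25,0.2,1]],
  ],
)

```text
time: 21.75
tcp_pos: [358.3, -302.6, 160.0]
ee_rot: [[-0.836, 0.549, 0.002], [0.549, 0.836, -0.002], [-0.003, -0.001, -1.0]]
contact_force: [0.2, 0.1, 0.6]
grip_width: 94.1
grasp_force: 0.0
```

move_arm(
  rows=[
    [[0,0,0,0.4,1],[0,0,0,0.4,1],[0,0,0,0.4,1],[0,0,0,0.4,1],[0,0,0,0.4,1]],
  ],
)

```text
time: 22.25
tcp_pos: [357.7, -301.9, 158.6]
ee_rot: [[-0.358, 0.934, -0.0], [0.934, 0.358, -0.0], [-0.0, -0.0, -1.0]]
contact_force: [-0.2, -0.2, 1.0]
grip_width: 93.8
grasp_force: 0.0
```

move_arm(
  rows=[
    [[0,0,0,0.4,1],[0,0,0,0.4,1],[0,0,0,0.4,1],[0,0,0,0.4,1],[0,0,0,0.4,1]],
  ],
)

```text
time: 22.75
tcp_pos: [357.7, -301.9, 158.6]
ee_rot: [[0.257, 0.966, -0.0], [0.966, -0.257, -0.0], [-0.0, 0.0, -1.0]]
contact_force: [0.3, -0.3, 0.7]
grip_width: 94.0
grasp_force: 0.0
```

```bash
python3 - <<'E'
from h import *
np.set_printoptions(precision=2,suppress=True)
snap("side","s7");s=robot.get_state();t=np.array(s["tcp_pos"]);R=np.array(s["ee_rot"]);print(s["time"],t,R,np.degrees(np.arctan2(R[1,1],R[0,1])))
p=proj("side",[[360,-302,90]])[0].astype(int);im=cv2.imread("pics/s7.png");x0,y0=p-[25,20]
g=im.max(2)[y0:y0+40,x0:x0+50];n,l,st,c=cv2.connectedComponentsWithStats((g<55).astype(np.uint8))
for i in range(1,n):
    if st[i,4]>30: print(c[i]+[x0,y0],st[i],onz("side",[c[i]+[x0,y0]],90))
E
```

```text
22.8 [ 357.71 -301.87  158.63] [[ 0.26  0.97 -0.  ]
 [ 0.97 -0.26 -0.  ]
 [-0.   -0.   -1.  ]] -14.825093538688956
[334.88 137.45] [20 17 11  8 64] [[ 361.27 -303.32   90.  ]]
```

```bash
python3 - <<'E'
from h import *
np.set_printoptions(precision=1,suppress=True)
def rec(n,f,b,lim=(40,400)):
    x0,y0,x1,y1=b;g=cv2.imread(f).max(2)[y0:y1,x0:x1];k,l,st,c=cv2.connectedComponentsWithStats((g<55).astype(np.uint8))
    return [(c[i]+[x0,y0],st[i,4]) for i in range(1,k) if lim[0]<st[i,4]<lim[1]]
def tri(a,b):
    o1,v1=ray("top",[a]);o2,v2=ray("side",[b]);A=np.c_[v1[0],-v2[0]]
    t=np.linalg.lstsq(A,o2-o1,rcond=None)[0];p=o1+v1[0]*t[0];q=o2+v2[0]*t[1];return (p+q)/2,np.linalg.norm(p-q)
snap("top","t7")
print(rec("top","pics/t6.png",(285,150,330,220)),rec("top","pics/t7.png",(285,150,330,220)));sd=rec("side","pics/s7.png",(225,160,283,185));print(sd)
for p,z in[((304.1,202.4),125),((299,183.4),133.3)]: print(onz("top",[p],z))
# rollers (from t0): dark blobs columns
im=cv2.imread("pics/t7.png");g=im.max(2)[100:180,262:305];k,l,st,c=cv2.connectedComponentsWithStats((g<60).astype(np.uint8))
B=[c[i]+[262,100] for i in range(1,k) if 4<st[i,4]<40];print(np.array(B))
E
```

```text
[(array([298.9, 183.4]), np.int32(186)), (array([299.9, 202.7]), np.int32(92))] [(array([299. , 183.4]), np.int32(187)), (array([304.1, 202.4]), np.int32(186))]
[(array([252.5, 170. ]), np.int32(92)), (array([270.9, 172.5]), np.int32(101))]
[[530.2 -71.  125. ]]
[[577.2 -64.8 133.3]]
[[289.2 120.8]
 [269.6 125.8]
 [291.  126.5]
 [292.6 132.1]
 [294.  138. ]
 [295.9 143.7]
 [297.1 149.3]
 [299.  155. ]
 [300.5 161. ]
 [280.6 165.8]
 [301.9 166.7]
 [282.5 172. ]
 [300.4 178.4]]
```

```bash
python3 - <<'E'
from h import *
np.set_printoptions(precision=2,suppress=True)
M=[]
for p in[(279.4,123.3),(290.55,163.4)]:
    z=75
    for _ in range(6): P=onz("top",[p],z)[0]; z=54.3+((P[0]-542.9)*.991+(P[1]+68.3)*.136)*.1763
    M.append(P)
M=np.array(M);d=M[0]-M[1];print(M,np.degrees(np.arctan2(d[1],d[0])))
L=np.array([542.9,-68.3]);u=np.array([np.cos(np.radians(7.8)),np.sin(np.radians(7.8))]);n=np.array([-u[1],u[0]])
print([( (m[:2]-L)@u,(m[:2]-L)@n) for m in M])
s=robot.get_state();t=np.array(s["tcp_pos"]);R=np.array(s["ee_rot"]);print(R.T@(np.array([361,-303,0])-t)/400)
E
```

```text
[[754.2  -39.91  91.9 ]
 [648.22 -54.85  73.02]] 8.026158729249655
[(np.float64(213.2022763443887), np.float64(-0.5498414349487873)), (np.float64(106.1741522196458), np.float64(-0.9723065879319236))]
[-0.    0.01  0.4 ]
```

move_arm(
  rows=[
    [[0,0.009,0,0.01,1],[0,0.009,0.1,0.01,1],[0,0.009,0.2,0.01,1],[0,0.009,0.25,0.01,1],[0,0.009,0.259,0.01,1]],
  ],
  squeeze=15,
)

```text
time: 23.35
tcp_pos: [359.5, -300.6, 52.1]
ee_rot: [[0.271, 0.962, -0.004], [0.962, -0.271, 0.005], [0.004, -0.005, -1.0]]
contact_force: [-0.6, 0.6, 0.5]
grip_width: 93.7
grasp_force: 0.0
```

move_arm(
  rows=[
    [[0,0,0,0,1],[0,0,0,0,0.1],[0,0,0,0,-0.2],[0,0,0,0,-0.4],[0,0,0,0,-0.4]],
  ],
)

```text
time: 23.85
tcp_pos: [361.7, -303.3, 55.9]
ee_rot: [[0.273, 0.962, 0.001], [0.962, -0.273, -0.001], [-0.001, 0.001, -1.0]]
contact_force: [-0.8, 0.5, -0.5]
grip_width: 65.5
grasp_force: 0.0
```

move_arm(
  rows=[
    [[0,0,0,0,-0.4],[0,0,0,0,-0.4]],
  ],
)

```text
time: 24.05
tcp_pos: [361.2, -302.8, 55.2]
ee_rot: [[0.273, 0.962, 0.0], [0.962, -0.273, -0.0], [-0.0, 0.0, -1.0]]
contact_force: [0.5, -0.1, 0.3]
grip_width: 49.6
grasp_force: 0.0
```

move_arm(
  rows=[
    [[0,0,0,0,-0.4],[0,0,0,0,-0.4]],
  ],
  squeeze=20,
)

```text
time: 24.25
tcp_pos: [361.2, -302.8, 55.2]
ee_rot: [[0.273, 0.962, -0.0], [0.962, -0.273, -0.0], [-0.0, -0.0, -1.0]]
contact_force: [-0.9, -0.9, 1.0]
grip_width: 48.0
grasp_force: 20.0
```

move_arm(
  rows=[
    [[0,0,-0.12,0,-0.4],[0,0,-0.24,0,-0.4],[0,0,-0.36,0,-0.4],[0,0,-0.475,0,-0.4],[0,0,-0.475,0,-0.4]],
  ],
)

```text
time: 24.75
tcp_pos: [364.2, -306.2, 252.4]
ee_rot: [[0.273, 0.962, 0.009], [0.962, -0.272, -0.011], [-0.008, 0.012, -1.0]]
contact_force: [0.3, -0.3, -0.8]
grip_width: 47.9
grasp_force: 20.0
```

move_arm(
  rows=[
    [[0,0,0,-0.09,-0.4],[0,0,0,-0.18,-0.4],[0,0,0,-0.263,-0.4],[0,0,0,-0.263,-0.4],[0,0,0,-0.263,-0.4]],
  ],
)

```text
time: 25.25
tcp_pos: [360.6, -302.0, 243.5]
ee_rot: [[-0.134, 0.991, -0.002], [0.991, 0.134, 0.002], [0.002, -0.001, -1.0]]
contact_force: [-0.0, 0.8, -2.6]
grip_width: 47.7
grasp_force: 20.0
```

```bash
python3 - <<'E'
from h import *
np.set_printoptions(precision=4,suppress=True)
s=robot.get_state();t=np.array(s["tcp_pos"]);R=np.array(s["ee_rot"]);print(s["time"],t,R,s["grip_width"],s["grasp_force"],s["joint_pos"])
print("delta tool",R.T@(np.array([675.5,-50.2,245])-t)/400,"yaw",np.degrees(np.arctan2(R[1,1],R[0,1])))
E
```

```text
25.25 [ 360.6066 -302.0173  243.4627] [[-0.1338  0.991  -0.0018]
 [ 0.991   0.1338  0.0022]
 [ 0.0025 -0.0015 -1.    ]] 47.70628960559261 19.990717470645905 [-50.5079  -2.7429  99.459    0.0016  83.4493 -58.1953]
delta tool [ 0.5186  0.8644 -0.0039] yaw 7.687359664709462
```

move_arm(
  rows=[
    [[0.259,0.432,0,0,-0.4],[0.259,0.432,0,0,-0.4],[0.259,0.432,0,0,-0.4],[0.259,0.432,0,0,-0.4],[0.259,0.432,0,0,-0.4]],
  ],
)

```text
time: 25.75
tcp_pos: [521.6, -172.2, 244.0]
ee_rot: [[-0.141, 0.99, 0.001], [0.99, 0.141, 0.003], [0.003, 0.001, -1.0]]
contact_force: [-0.2, -0.4, -3.0]
grip_width: 47.5
grasp_force: 20.0
```

move_arm(
  rows=[
    [[0.259,0.432,0,0,-0.4],[0.259,0.432,0,0,-0.4],[0.259,0.432,0,0,-0.4],[0.259,0.432,0,0,-0.4],[0.259,0.432,0,0,-0.4]],
  ],
)

```text
time: 26.25
tcp_pos: [677.7, -46.3, 242.0]
ee_rot: [[-0.14, 0.99, -0.002], [0.99, 0.14, 0.003], [0.003, -0.001, -1.0]]
contact_force: [0.1, -0.2, -2.2]
grip_width: 47.5
grasp_force: 20.0
```

move_arm(
  rows=[
    [[0,0,0.03,0,-0.4],[0,0,0.05,0,-0.4],[0,0,0.05,0,-0.4],[0,0,0.05,0,-0.4]],
  ],
)

```text
time: 26.65
tcp_pos: [674.1, -51.5, 224.6]
ee_rot: [[-0.134, 0.991, -0.001], [0.991, 0.134, 0.0], [0.0, -0.001, -1.0]]
contact_force: [-0.8, 0.1, -1.6]
grip_width: 48.3
grasp_force: 20.0
```

```bash
python3 - <<'E'
from h import *
np.set_printoptions(precision=4,suppress=True)
snap("side","s8");s=robot.get_state();t=np.array(s["tcp_pos"]);R=np.array(s["ee_rot"]);print(s["time"],t,R,s["grip_width"],s["grasp_force"])
print("delta tool",R.T@(np.array([675.5,-50.2,180])-t)/400,"yaw",np.degrees(np.arctan2(R[1,1],R[0,1])))
im=cv2.imread("pics/s8.png");cv2.imwrite("pics/c10.png",cv2.resize(im[90:230,160:300],None,fx=4,fy=4,interpolation=2))
w=[t+R@[x,y,z] for (x,y,z) in[(33,24,37),(33,-24,37),(-33,24,37),(0,0,55)]]
print((proj("side",w)-[160,90])*4)
E
```

```text
26.7 [674.6568 -51.4133 225.3732] [[-0.1347  0.9909  0.0002]
 [ 0.9909  0.1347 -0.0002]
 [-0.0002  0.0001 -1.    ]] 47.90768315202181 19.9966362118721
delta tool [0.0027 0.0025 0.1134] yaw 7.741677417869437
[[166.8324 286.4017]
 [246.4686 283.5121]
 [174.0094 226.0198]
 [212.3071 278.143 ]]
```

View pics/c10.png

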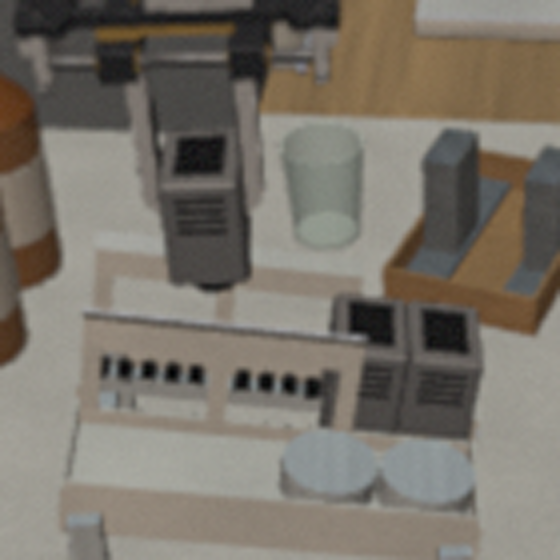

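The new cartridge hangs upright over the lane, with its body bottom at about (165–250,282) in the crop. The two others are closed up at the stop. Lowering in steps.

move_arm(
  rows=[
    [[0.003,0.003,0.02,0,-0.4],[0.003,0.003,0.04,0,-0.4],[0.003,0.003,0.06,0,-0.4],[0.003,0.003,0.08,0,-0.4],[0.003,0.003,0.08,0,-0.4]],
  ],
)

```text
time: 27.2
tcp_pos: [675.0, -48.7, 190.5]
ee_rot: [[-0.137, 0.991, -0.004], [0.991, 0.137, 0.001], [0.001, -0.004, -1.0]]
contact_force: [0.1, -0.1, -1.8]
grip_width: 48.2
grasp_force: 20.0
```

move_arm(
  rows=[
    [[0,0,0.02,0,-0.4],[0,0,0.04,0,-0.4],[0,0,0.06,0,-0.4],[0,0,0.07,0,-0.4],[0,0,0.07,0,-0.4]],
  ],
)

```text
time: 27.7
tcp_pos: [675.6, -48.8, 163.7]
ee_rot: [[-0.137, 0.991, -0.002], [0.991, 0.137, 0.0], [0.001, -0.002, -1.0]]
contact_force: [0.1, 0.6, -2.4]
grip_width: 47.8
grasp_force: 20.0
```

move_arm(
  rows=[
    [[0,0,0.02,0,-0.4],[0,0,0.04,0,-0.4],[0,0,0.06,0,-0.4],[0,0,0.08,0,-0.4],[0,0,0.085,0,-0.4]],
  ],
)

```text
time: 28.2
tcp_pos: [675.2, -48.7, 129.1]
ee_rot: [[-0.136, 0.991, -0.003], [0.991, 0.136, 0.001], [0.001, -0.003, -1.0]]
contact_force: [-0.5, 0.0, -3.4]
grip_width: 47.8
grasp_force: 20.0
```

move_arm(
  rows=[
    [[0,0,0.006,0,-0.4],[0,0,0.012,0,-0.4],[0,0,0.016,0,-0.4],[0,0,0.016,0,-0.4]],
  ],
)

```text
time: 28.6
tcp_pos: [676.3, -48.9, 124.6]
ee_rot: [[-0.136, 0.991, -0.0], [0.991, 0.136, -0.0], [-0.0, -0.0, -1.0]]
contact_force: [0.2, -0.1, -2.0]
grip_width: 47.8
grasp_force: 20.0
```

move_arm(
  rows=[
    [[0,0,0.004,0,-0.4],[0,0,0.008,0,-0.4],[0,0,0.01,0,-0.4],[0,0,0.01,0,-0.4]],
  ],
)

```text
time: 29.0
tcp_pos: [676.2, -48.9, 120.4]
ee_rot: [[-0.137, 0.991, -0.0], [0.991, 0.137, 0.0], [0.0, -0.0, -1.0]]
contact_force: [0.4, 0.1, -2.2]
grip_width: 47.8
grasp_force: 20.0
```

move_arm(
  rows=[
    [[0,0,0.004,0,-0.4],[0,0,0.006,0,-0.4],[0,0,0.006,0,-0.4]],
  ],
)

```text
time: 29.3
tcp_pos: [676.6, -48.9, 118.5]
ee_rot: [[-0.137, 0.991, 0.001], [0.991, 0.137, -0.0], [-0.0, 0.001, -1.0]]
contact_force: [0.7, 0.5, -2.1]
grip_width: 47.8
grasp_force: 20.0
```

move_arm(
  rows=[
    [[0,0,0.004,0,-0.4],[0,0,0.006,0,-0.4],[0,0,0.006,0,-0.4]],
  ],
)

```text
time: 29.6
tcp_pos: [678.0, -48.8, 118.3]
ee_rot: [[-0.137, 0.991, 0.004], [0.991, 0.137, -0.0], [-0.001, 0.004, -1.0]]
contact_force: [-0.9, 1.0, 5.1]
grip_width: 47.7
grasp_force: 20.0
```

move_arm(
  rows=[
    [[0,0,0.004,0,-0.4],[0,0,0.006,0,-0.4],[0,0,0.006,0,-0.4]],
  ],
)

```text
time: 29.9
tcp_pos: [679.4, -48.6, 118.2]
ee_rot: [[-0.137, 0.991, 0.008], [0.991, 0.137, -0.0], [-0.001, 0.008, -1.0]]
contact_force: [-1.1, 2.6, 10.0]
grip_width: 48.0
grasp_force: 20.0
```

It touches at z 118, as expected. I'll ease off and open only part way.

move_arm(
  rows=[
    [[0,0,-0.011,0,-0.4],[0,0,-0.011,0,0.15],[0,0,-0.011,0,0.3],[0,0,-0.011,0,0.3],[0,0,-0.011,0,0.3]],
  ],
)

```text
time: 30.4
tcp_pos: [676.0, -49.0, 117.2]
ee_rot: [[-0.136, 0.991, -0.001], [0.991, 0.136, 0.0], [0.0, -0.001, -1.0]]
contact_force: [-1.1, -0.5, 0.0]
grip_width: 61.1
grasp_force: 0.1
```

move_arm(
  rows=[
    [[0,0,-0.02,0,0.3],[0,0,-0.05,0,0.3],[0,0,-0.09,0,0.3],[0,0,-0.15,0,0.3],[0,0,-0.25,0,0.3]],
  ],
)

```text
time: 30.9
tcp_pos: [675.0, -48.7, 217.6]
ee_rot: [[-0.136, 0.991, -0.004], [0.991, 0.136, 0.001], [0.001, -0.004, -1.0]]
contact_force: [0.6, -0.8, 0.4]
grip_width: 61.2
grasp_force: 0.0
```

```bash
python3 - <<'E'
from h import *
np.set_printoptions(precision=1,suppress=True)
snap("side","s9");s=robot.get_state();print(s["time"],s["tcp_pos"],s["grip_width"],s["contact_force"])
g=cv2.imread("pics/s9.png").max(2)[155:190,190:290];k,l,st,c=cv2.connectedComponentsWithStats((g<55).astype(np.uint8))
print([(c[i]+[190,155],st[i,4]) for i in range(1,k) if st[i,4]>30])
E
```

```text
30.95 [680.2 -49.5 228.7] 61.18663567498469 [2.5 0.1 4.9]
[(array([223.5, 166.2]), np.int32(84)), (array([252.5, 170. ]), np.int32(93)), (array([270.9, 172.6]), np.int32(103)), (array([222.7, 183.5]), np.int32(32)), (array([269.5, 186.1]), np.int32(43))]
```

The cartridge is sliding down. From here I check by numbers only, since I've already viewed 12 pictures against the limit of 10.

move_arm(
  rows=[
    [[-0.2,-0.3,-0.05,0,0.3],[-0.4,-0.6,-0.05,0,0.3],[-0.4,-0.6,-0.05,0,0.3],[-0.4,-0.6,-0.05,0,0.3],[-0.4,-0.6,-0.05,0,0.3]],
  ],
)

```text
time: 31.45
tcp_pos: [489.1, -215.6, 237.9]
ee_rot: [[-0.137, 0.991, 0.003], [0.991, 0.137, -0.002], [-0.003, 0.003, -1.0]]
contact_force: [-0.5, -0.8, 0.6]
grip_width: 60.9
grasp_force: 0.0
```

move_arm(
  rows=[
    [[0,0,0,0,0.3],[0,0,0,0,0.3],[0,0,0,0,0.3],[0,0,0,0,0.3],[0,0,0,0,0.3]],
  ],
)

```text
time: 31.95
tcp_pos: [490.6, -213.2, 235.6]
ee_rot: [[-0.139, 0.99, -0.0], [0.99, 0.139, 0.0], [0.0, -0.0, -1.0]]
contact_force: [-0.2, -0.3, 0.0]
grip_width: 61.0
grasp_force: 0.0
```

```bash
python3 - <<'E'
from h import *
np.set_printoptions(precision=1,suppress=True)
for n,b in(("side",(190,155,290,190)),("top",(275,110,330,220)),("top",(130,220,180,275))):
    x0,y0,x1,y1=b;g=snap(n,"f"+n+str(x0)).max(2)[y0:y1,x0:x1];k,l,st,c=cv2.connectedComponentsWithStats((g<55).astype(np.uint8))
    print(n,[(c[i]+[x0,y0],st[i,4]) for i in range(1,k) if st[i,4]>60])
s=robot.get_state();print(s["time"],s["tcp_pos"],s["contact_force"])
E
```

```text
side [(array([234. , 167.3]), np.int32(84)), (array([252.5, 170.1]), np.int32(94)), (array([270.9, 172.5]), np.int32(101))]
top [(array([294. , 164.5]), np.int32(181)), (array([298.9, 183.4]), np.int32(185)), (array([304.1, 202.4]), np.int32(185))]
top [(array([156.6, 249.4]), np.int32(121)), (array([145.1, 243.8]), np.int32(189))]
32.1 [ 490.2 -213.5  235.4] [ 0.1  0.6 -0.2]
```

```bash
python3 -c "
from plant import robot
print(robot.job_done())"
```

```text
the job is handed in; nothing more can be done
None
```

The job is handed in, with no verdict returned: by my last camera check the oldest cartridge was still down in the port where I had turned it to the stop, and the new one was last in the closed-up row of three, but I viewed 12 pictures against the limit of 10.

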